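# Loosen the jar's knurled cap with a fingertip, counting the turns

### The job

Loosen the red cap of the brown jar by rolling a fingertip along its knurled rim, anticlockwise seen from above: let the white dot on the cap pass the white pointer stripe on the stand once, go on for one more full turn and leave the dot opposite the pointer when it comes round the second time, to within about 20 degrees. Turning the cap 45 degrees or more beyond that makes it come off, which must not happen. Touch the rim only, without pressing on the cap's top, and gently enough that the jar's stand stays where it is; lift nothing and leave the other things on the table alone.

Things in the scene. Friction and masses are not known exactly. Their poses are not given: they have to be found in the camera images.
- cap (a joint): Turn of the red cap about the jar's upright axis, rad; grows as the cap turns anticlockwise seen from above (loosening). 0 = the white dot opposite the white pointer for the first time, 6.283 = opposite it the second time (wanted). It starts somewhere from -5.5 to -2.5; stops at -6.6 and 8.2. Stiff to the same degree all the way: about 0.03 N m, some 0.7 N along the rim; it stays where it is left.
- cap_mid (a point): Point on the cap's axis, half-way up its knurled rim, 92 mm above the table. Cap: red plastic, 90 mm across the knurls (too wide to pinch), with 30 upright ribs, 2 mm proud, 20 mm tall; rim from 80 to 104 mm above the table; turns on a brown glass jar of 82 mm diameter. The frame turns with the cap, z up.
- cap_face: Raised lighter-red round plate on top of the cap, 74 mm across, 3 mm thick, top 107 mm above the table; the white dot is on it; not to be pressed. Origin on the cap's axis at the plate's underside, 104 mm above the table; z up; turns with the cap.
- dot (a point): Centre of the white dot, 18 mm across, on the cap's top, 26 mm from the cap's axis.
- pointer (a point): Middle of the white stripe (36 mm long, 10 mm wide, radial) painted on the top of the dark stand's disc, 63 mm from the jar's axis, 17 mm above the table.
- stand: Dark round weighted steel stand, 170 mm across, 16 mm thick, with three black lugs that hold the brown jar fast; loose on the table, about 2.2 kg with the jar, slides if pushed hard (over about 10 N). Origin at the centre of its underside, on the jar's axis; z up; the pointer lies on its -x side. It stands at any yaw.
- lota: Bystander: steel lota (round water pot), 104 mm across, 105 mm tall; origin under its centre.
- soap_case: Bystander: green plastic soap case, shut, 107 x 79 x 37 mm; origin under its centre.
- peg: Bystander: pink plastic clothes peg lying flat, 75 x 20 x 11 mm; origin under its centre.
- scratcher: Bystander: wooden back-scratcher lying flat, 400 mm long along its x, 40 mm wide at the hand (+x end), 8 mm thick; origin under its middle.
- glasses_case: Bystander: navy hard spectacle case, 157 x 60 x 36 mm; origin under its centre.
- pill_box: Bystander: white pill organiser with seven coloured lids, 40 x 150 x 23 mm; origin under its centre.
Things that resemble listed ones, but are neither listed nor needed, are in the scene too. What is shaped like the stand but pink is not meant.

How it is judged:
By the outcome, as a careful person would: the job done as asked, in the order asked, and still so for the second after the job is handed in, with the robot touching nothing.
It also fails if it takes over 72 s, if anything falls off the work surface, if the arm or the gripper's body presses on something with over 40 N, if the wrist force passes 120 N, or if a joint passes its speed limit or range.

### The arm

A 7-joint arm with a two-finger parallel gripper is mounted at the origin on the work surface. World frame = base frame: x ahead of the robot, y to its left, z up, the work surface at z = 0. Lengths are in m, angles in rad, forces in N, time in s.
With the tool pointing down it reaches from about 0.35 to 0.9 m from the base axis. Payload 19.9 kg.
Tool frame: the origin (TCP) lies at the very end of the fingers, on their centre line; the grasp point (between the pads) lies r.grip_depth behind it (r.grip_depth is the distance from the TCP to the grasp point, in m); z points along the fingers, y is the direction in which the jaws open and shut (so a half turn about z gives the same grasp; the last joint's range is limited). The gripper opens to 94 mm and grips with 3 to 60 N. Pads are 16 mm wide; open, the fingers measure 119 mm over their backs; the gripper's body (75 mm by 177 mm) begins 78 mm behind the grasp point.
Start: joints at [-1.274, 0.417, -0.01, 1.614, 0.005, 1.111, -0.053], TCP at [0.207, 0.59, 0.171] pointing down, gripper open.
Joint ranges: [-2.81, 2.81], [-0.39, 2.02], [-1.27, 1.25], [0.06, 2.57], [-1.19, 4.33], [0.19, 2], [-2.82, 2.82]. Speed limits (rad/s): [1.89, 1.89, 2.39, 2.39, 3.01, 3.01, 3.01].

### API

Orientations are given as a unit quaternion [w, x, y, z].
In Python, from plant import r gives the robot as it stands.
- The arm moves only by the shell command python3 -m inch 'ROWS'. ROWS is JSON, a list of rows, each a list of 7 numbers: the shift along the tool's x, y, z normalised to -1 to 1, where 1 is 200 mm, then the turn, a rotation vector about the tool's x, y, z normalised to -1 to 1, where 1 is 45 degrees, then the finger opening in mm, from 0 to 94. In form: [[dx, dy, dz, rx, ry, rz, jaw], ...]. A call has 1 to 20 rows; each row is the pose to reach, as a shift and turn from the pose measured when the call began, along the tool's axes at that moment; what a row does not reach only later rows make up. A row lasts 1/12 s, in which the tool goes at most 41.7 mm and 7.16 degrees, less where a joint would pass 70% of its speed; a pose out of reach is approached as far as the arm can. A call with a number of a shift or a turn outside -1 to 1 is refused whole. A call with a gripper value outside its range is refused whole. The fingers move at their own pace and stop on an object; the grip force is fixed at half the most. Time passes only in rows, so rows that repeat a pose let the fingers close. It gives the time, the measured TCP pose, the force and the opening at its end, in the units of the state.
- r.observe(): the state, without advancing time (a new reading comes with each control period).
- r.get_image(name): name is "side" or "top" or "wrist"; returns a dict with "color" (400x640x3 uint8, red, green, blue), "range_z" (400x640 float32, m along the optical axis (not along the pixel's ray), 0 where there is no reading), "K" (3x3 intrinsics, pixels), "dist_coeffs" ([k1, k2, p1, p2, k3] as OpenCV has them; the pictures are not rectified), "R" (3x3) and "t" (3): a world point X has camera coordinates R X + t. Camera axes: x right, y down, z forward; pixel columns grow to the right and rows downward; lengths in m; the calibration is good to about 2 mm. A picture is of the moment at which its call begins.
- r.close_job(): hands the job in, once; it reports no verdict.
The state is a dict: "clock": time; "qpos": joint angles; "qvel": joint speeds; "joint_efforts": joint torques, N m; "tool_pos": TCP position; "eef_rot": TCP orientation; "wrist_force": force on the tool from outside, world axes, zero at the start; "wrist_torque": the same for the moment, N m; "finger_gap": opening from 0.0 (shut) to 1.0 (fully open).
Only numpy, scipy, OpenCV 4.12 (cv2) and the standard library are available. Lean on these libraries where they do the work, as an engineer would, in place of code of your own. Each camera call takes 0.05 s, during which the arm holds its last target.

## Working session

There is one attempt and no reset: what is moved stays moved. The work goes in short steps, Python scripts to look and compute and a shell command to move; the robot and the scene stay as the last step left them, time stands still between calls to the robot, and variables do not carry over. Pictures are saved under pics/ and viewed, and the job is handed in when it is done.

```bash
ls; mkdir -p pics; python3 - <<'E'
from plant import r
import cv2
o=r.observe();print(o, r.grip_depth)
for n in ["top","side","wrist"]:
    d=r.get_image(n);cv2.imwrite(f"pics/a_{n}.png",d["color"][:,:,::-1]);print(n,d["K"].tolist(),d["dist_coeffs"],d["R"].tolist(),d["t"])
E
```

```text
pics
{'clock': 0.0, 'qpos': array([-1.27448624,  0.41794563, -0.01034023,  1.61412916,  0.00470565,
        1.11071278, -0.05297436]), 'qvel': array([ 0.00039157, -0.00161567,  0.00043003,  0.00045048,  0.00078951,
       -0.00071764, -0.00022332]), 'joint_efforts': array([-3.19259729e-03, -8.51255894e+01,  6.37076385e-01, -4.25996447e+01,
       -4.88827110e-02,  1.85265433e-02,  5.61941772e-05]), 'tool_pos': array([0.20700074, 0.58930234, 0.17016176]), 'eef_rot': array([-5.92366393e-05,  1.68068423e-01,  9.85775158e-01, -5.82407212e-04]), 'wrist_force': array([-0.06097841,  0.5263144 , -0.2964142 ]), 'wrist_torque': array([0.0085317, 0.0367357, 0.0240767]), 'finger_gap': 0.996623496279087} 0.0188
top [[368.23021362146073, 0.0, 314.1712914042663], [0.0, 368.23021362146073, 200.77542561270948], [0.0, 0.0, 1.0]] [-0.08088019  0.          0.          0.          0.        ] [[-0.01895544916622489, -0.9997055559899258, 0.015149002270120598], [-0.9915155391871817, 0.016846999667467437, -0.1288918700017829], [0.12859870332650641, -0.017463674443764947, -0.9915429358215726]] [-0.01048197  0.49633831  1.02171175]
side [[409.75582589929195, 0.0, 324.83746705363586], [0.0, 409.75582589929195, 206.57799680572657], [0.0, 0.0, 1.0]] [-0.07343205  0.          0.          0.          0.        ] [[0.7275404754619187, -0.6859764485314788, 0.011007662094413069], [-0.43676701617465624, -0.4754851159927476, -0.7636415900481399], [0.5290741253799252, 0.5507723817780835, -0.6455465539556108]] [-0.36554846  0.2928219   0.89098697]
wrist [[320.82814707989087, 0.0, 318.59409788311433], [0.0, 320.82814707989087, 200.5855044373771], [0.0, 0.0, 1.0]] [-0.01102328  0.          0.          0.          0.        ] [[0.3320758399522728, 0.9432515619980909, -0.0014585294500921784], [0.9176043182199743, -0.32268770920293127, 0.23210979624613703], [0.21846727833717186, -0.07841640847124236, -0.972688498533021]] [-0.62439107 -0.02325777  0.38969579]
```

View pics/a_top.png

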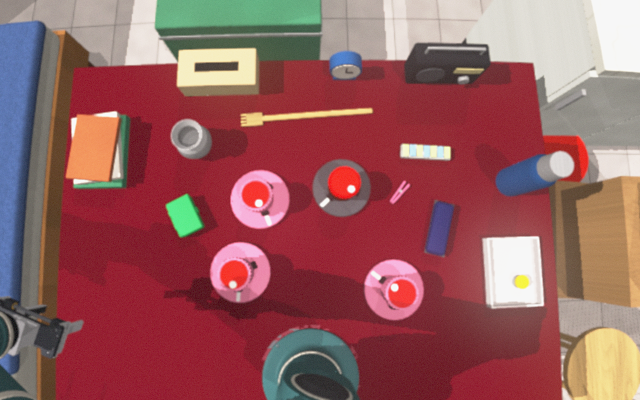

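View pics/a_side.png

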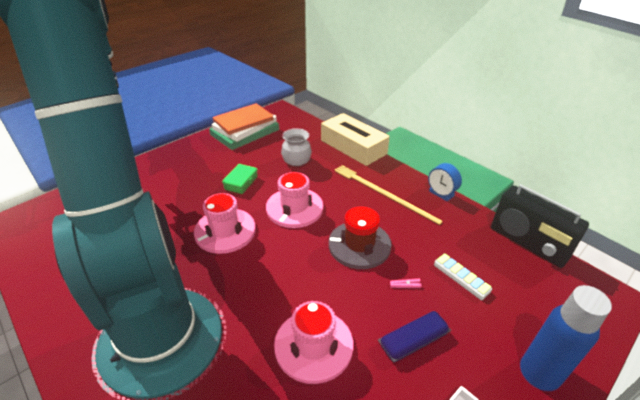

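The dark stand (the target) is in the top view at about (341,187). The cap is at (345,182) and the white pointer at (324,202). I'll measure them next.

```bash
cat > h.py <<'E'
import numpy as np,cv2
from plant import r
def px2w(d,u,v,z):
    p=cv2.undistortPoints(np.array([[[u,v]]],float),d["K"],d["dist_coeffs"])[0,0]
    ray=d["R"].T@np.array([p[0],p[1],1]);c=-d["R"].T@d["t"]
    return c+ray*(z-c[2])/ray[2]
def w2px(d,X):
    return cv2.projectPoints(np.array(X,float).reshape(-1,1,3),cv2.Rodrigues(d["R"])[0],d["t"],d["K"],d["dist_coeffs"])[0][:,0]
def rectify(d,c,z,half=0.1,n=500,off=None):
    # orthographic resample of plane z ; image up=+x, left=+y
    g=np.linspace(half,-half,n)
    X,Y=np.meshgrid(g,g,indexing='ij')
    P=np.stack([c[0]+X,c[1]+Y,np.full_like(X,z)],-1).reshape(-1,3)
    m=w2px(d,P).reshape(n,n,2).astype(np.float32)
    return cv2.remap(d["color"],m[...,0],m[...,1],cv2.INTER_CUBIC)
E
python3 - <<'E'
from h import *
d=r.get_image("top");s=r.get_image("side")
c=px2w(d,344.5,182,0.107);print(c)
for n,dd in(("top",d),("side",s)):
    a=rectify(dd,c,0.107);b=rectify(dd,c,0.016)
    cv2.imwrite(f"pics/b_{n}.png",np.hstack([a,b])[:,:,::-1][::1,::1] if 0 else cv2.resize(np.hstack([a,b]),(800,400))[:,:,::-1])
E
```

```text
[ 0.53572792 -0.10033933  0.107     ]
```

View pics/b_top.png

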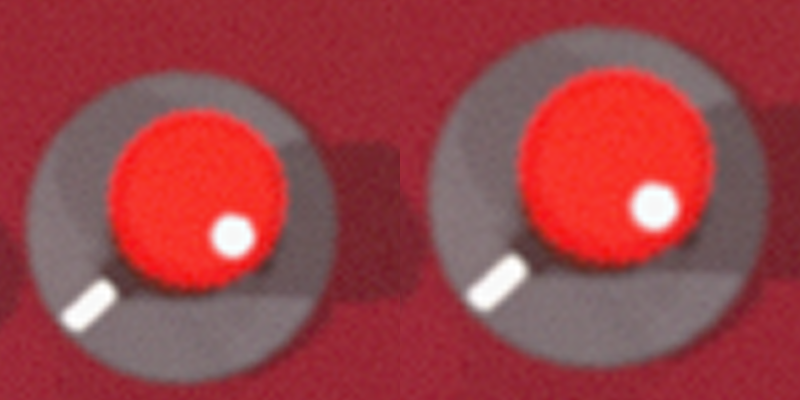

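View pics/b_side.png

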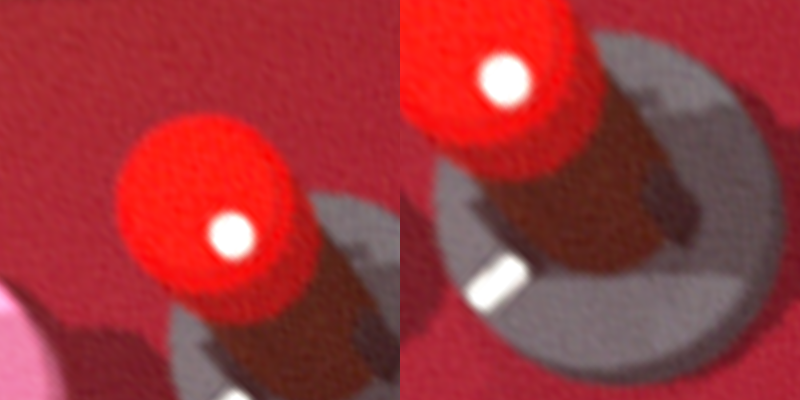

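View pics/a_wrist.png

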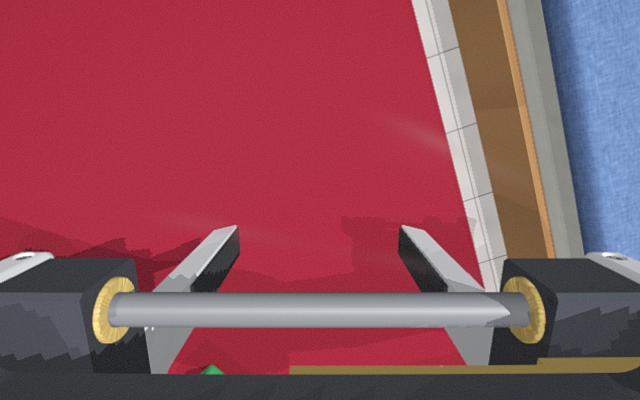

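```bash
cat >> h.py <<'E'
def blob(mask,mina=5):
    n,l,s,c=cv2.connectedComponentsWithStats(mask.astype(np.uint8))
    return [(s[i,4],c[i]) for i in range(1,n) if s[i,4]>=mina]
def capview(name,c,n=800):
    """axis estimate and dot; returns red centre world (z .105), dot world, pointer world"""
    d=r.get_image(name);half=.1
    f=lambda p:np.array([c[0]+half-p[1]*2*half/(n-1),c[1]+half-p[0]*2*half/(n-1)])
    out={}
    for z,k in((.107,'top'),(.0165,'low')):
        a=rectify(d,c,z,half,n).astype(int);R,G,B=a[...,0],a[...,1],a[...,2]
        w=(G>190)&(B>190)&(R>190)
        out['w_'+k]=[(A,f(p).round(4)) for A,p in blob(w,500)]
        if k=='top':
            red=((R>200)&(G<90)).astype(np.uint8)|w
            out['red']=[(A,f(p).round(4)) for A,p in blob(red,8000)]
        else:
            g=(abs(R-G)<40)|(w)
            cs,_=cv2.findContours(g.astype(np.uint8),0,1)
            q=max(cs,key=cv2.contourArea);hc=cv2.convexHull(q)
            e=cv2.fitEllipse(hc);out['disc']=(f(e[0]).round(4),np.array(e[1])*2*half/(n-1))
    return out
E
python3 - <<'E'
from h import *
c=[.5357,-.1003]
for n in("top","side"):
    print(n,capview(n,c))
E
```

```text
top {'w_top': [(np.int32(4821), array([ 0.5176, -0.1168])), (np.int32(5251), array([ 0.4824, -0.0448]))], 'red': [(np.int32(89264), array([ 0.5384, -0.0975]))], 'w_low': [(np.int32(5762), array([ 0.5323, -0.1276])), (np.int32(6261), array([ 0.4938, -0.0489]))], 'disc': (array([ 0.5364, -0.0998]), array([0.16820815, 0.16942372]))}
side {'w_top': [(np.int32(5406), array([ 0.5179, -0.1164])), (np.int32(525), array([ 0.4371, -0.118 ]))], 'red': [(np.int32(96576), array([ 0.5351, -0.1015]))], 'w_low': [(np.int32(6889), array([ 0.5953, -0.0532])), (np.int32(7055), array([ 0.4936, -0.0489]))], 'disc': (array([ 0.5309, -0.1057]), array([0.16837001, 0.17973582]))}
```

The axis is near (0.5355, −0.099) and the cap is at about −265° (−4.6 rad), so it needs roughly 625°. My plan is to put a closed-finger corner between two ribs and orbit the cap with the tool rotating, in strokes of about 200°. First I'll approach with the fingers shut.

```bash
cat >> h.py <<'E'
def pose():
    o=r.observe();w,x,y,z=o["eef_rot"]
    from scipy.spatial.transform import Rotation as Ro
    M=Ro.from_quat([x,y,z,w]).as_matrix();return o,o["tool_pos"],M,np.degrees(np.arctan2(M[1,0],M[0,0]))
def plan(xyz):
    o,p,M,psi=pose();print("clock %.2f psi %.1f"%(o["clock"],psi),"pos",p.round(4),"tilt",M[:,2].round(4),"F",o["wrist_force"].round(2),"q7 %.2f"%o["qpos"][6])
    print("shift norm",(M.T@(np.array(xyz)-p)/.2).round(3))
E
python3 -m inch '[[-0.1,-0.1,0,0,0,0.15,0],[-0.2,-0.2,0,0,0,0.3,0],[-0.3,-0.3,0,0,0,0.45,0],[-0.4,-0.4,0,0,0,0.6,0],[-0.5,-0.5,0,0,0,0.75,0],[-0.6,-0.6,0,0,0,0.9,0],[-0.6,-0.6,0,0,0,1,0],[-0.6,-0.6,0,0,0,1,0]]'
python3 -c "
from h import *
plan([.354,.281,.17])"
```

```text
clock: 1.02
tool_pos: [0.2813, 0.4357, 0.1711]
eef_rot: [0.0, 0.535, 0.845, 0.0]
wrist_force: [-0.9, 0.7, -0.7]
finger_gap: 0.471
clock 1.02 psi 115.3 pos [0.2813 0.4357 0.1711] tilt [ 3.e-04  3.e-04 -1.e+00] F [-0.85  0.66 -0.74] q7 -0.57
shift norm [-0.855 -0.002  0.005]
```

```bash

python3 -m inch '[[-0.15,0,0,0,0,0.15,0],[-0.3,0,0,0,0,0.3,0],[-0.45,0,0,0,0,0.45,0],[-0.6,0,0,0,0,0.6,0],[-0.75,0,0,0,0,0.75,0],[-0.86,0,0,0,0,0.9,0],[-0.86,0,0,0,0,1,0],[-0.86,0,0,0,0,1,0]]'
python3 -c "
from h import *
plan([.428,.127,.17])"
```

```text
clock: 1.68
tool_pos: [0.3551, 0.2802, 0.1712]
eef_rot: [-0.0, 0.818, 0.575, 0.0]
wrist_force: [0.2, 1.1, 0.1]
finger_gap: 0.006
clock 1.68 psi 70.2 pos [0.3551 0.2802 0.1712] tilt [ 5.e-04  6.e-04 -1.e+00] F [0.21 1.1  0.14] q7 -1.04
shift norm [-0.597  0.603  0.006]
```

```bash

python3 -m inch '[[-0.1,0.1,0,0,0,0.15,0],[-0.2,0.2,0,0,0,0.3,0],[-0.3,0.3,0,0,0,0.45,0],[-0.4,0.4,0,0,0,0.6,0],[-0.5,0.5,0,0,0,0.75,0],[-0.6,0.6,0,0,0,0.9,0],[-0.6,0.6,0,0,0,1,0],[-0.6,0.6,0,0,0,1,0]]'
python3 -c "
from h import *
plan([.501,-.027,.17])
d=r.get_image('wrist');cv2.imwrite('pics/c_w.png',d['color'][:,:,::-1])"
```

```text
clock: 2.35
tool_pos: [0.4278, 0.1268, 0.1712]
eef_rot: [-0.0, 0.976, 0.218, 0.0]
wrist_force: [-0.7, 0.1, -0.1]
finger_gap: 0.006
clock 2.35 psi 25.2 pos [0.4278 0.1268 0.1712] tilt [ 9.e-04  2.e-04 -1.e+00] F [-0.7   0.14 -0.14] q7 -1.42
shift norm [0.004 0.852 0.006]
```

View pics/c_w.png

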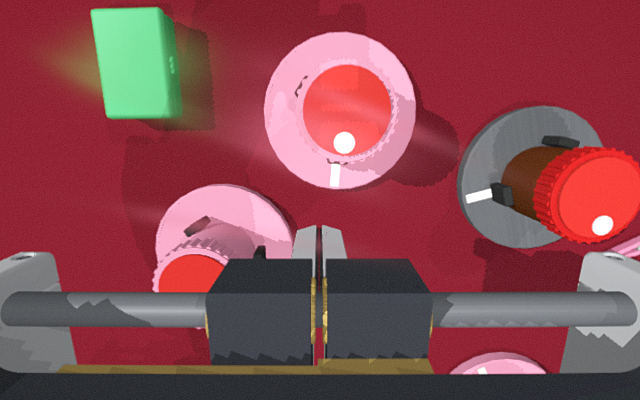

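```bash

python3 - <<'E'
from h import *
o,p,M,psi=pose()
d=r.get_image('wrist')
for zz in (0,-.01,-.02,-.03):
  for q in ([-.008,0],[.008,0],[-.008,.0125],[-.008,-.0125],[.008,.0125]):
    print(zz,q,w2px(d,p+M@np.array([*q,zz])).round(1))
im=d["color"][215:270,280:360];cv2.imwrite("pics/c_z.png",cv2.resize(im,None,fx=8,fy=8,interpolation=0)[:,:,::-1])
E
```

```text
0 [-0.008, 0] [[319.2 233.5]]
0 [0.008, 0] [[319.2 211.5]]
0 [-0.008, 0.0125] [[337.1 233.5]]
0 [-0.008, -0.0125] [[301.4 233.5]]
0 [0.008, 0.0125] [[337.4 211.5]]
-0.01 [-0.008, 0] [[319.3 238.5]]
-0.01 [0.008, 0] [[319.3 215.5]]
-0.01 [-0.008, 0.0125] [[337.9 238.4]]
-0.01 [-0.008, -0.0125] [[300.6 238.5]]
-0.01 [0.008, 0.0125] [[338.2 215.5]]
-0.02 [-0.008, 0] [[319.3 243.9]]
-0.02 [0.008, 0] [[319.3 219.9]]
-0.02 [-0.008, 0.0125] [[338.8 243.9]]
-0.02 [-0.008, -0.0125] [[299.8 243.9]]
-0.02 [0.008, 0.0125] [[339.2 219.9]]
-0.03 [-0.008, 0] [[319.3 249.9]]
-0.03 [0.008, 0] [[319.3 224.8]]
-0.03 [-0.008, 0.0125] [[339.8 249.8]]
-0.03 [-0.008, -0.0125] [[298.8 249.9]]
-0.03 [0.008, 0.0125] [[340.2 224.8]]
```

View pics/c_z.png

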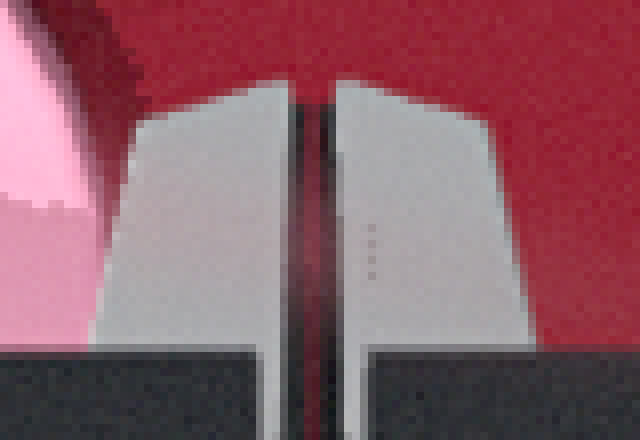

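```bash

python3 - <<'E'
from h import *
o,p,M,psi=pose()
d=r.get_image('wrist')
c=-d["R"].T@d["t"];print("cam in tool",(M.T@(c-p)).round(4))
for v in (226,228,231,234,238,245,252):
  for u in (300,305,312,318,325,330,338):
    z=d["range_z"][v,u]
    q=cv2.undistortPoints(np.array([[[u,v]]],float),d["K"],d["dist_coeffs"])[0,0]
    X=d["R"].T@(np.array([q[0],q[1],1])*z-d["t"])
    print(v,u,(M.T@(X-p)*1000).round(1), end=' ')
  print()
E
```

```text
cam in tool [ 0.0668 -0.0004 -0.2133]
226 300 [-58.1 -23.8 171.2] 226 305 [-58.3 -17.6 171.9] 226 312 [  9.2  -4.2 -35.9] 226 318 [-58.2  -1.2 171.6] 226 325 [  9.1   3.3 -35.7] 226 330 [-58.4  13.9 172.2] 226 338 [-58.2  23.9 171.4] 
228 300 [-60.6 -23.8 170.8] 228 305 [  9.3  -8.1 -40. ] 228 312 [  9.3  -4.2 -40. ] 228 318 [  7.5  -0.8 -34.7] 228 325 [  9.6   3.2 -40.8] 228 330 [  9.3   6.  -40.2] 228 338 [-60.6  23.9 170.8] 
231 300 [  9.2 -10.7 -44.9] 231 305 [  9.1  -7.9 -44.7] 231 312 [  9.2  -4.1 -45.1] 231 318 [  7.8  -0.8 -40.9] 231 325 [  9.3   3.1 -45.4] 231 330 [  9.    5.9 -44.5] 231 338 [  9.3  10.3 -45.2] 
234 300 [  9.5 -10.4 -50.7] 234 305 [  9.3  -7.7 -50.3] 234 312 [  9.1  -4.  -49.6] 234 318 [  7.7  -0.7 -45.6] 234 325 [  9.3   3.  -50.1] 234 330 [  9.1   5.7 -49.7] 234 338 [  9.5  10.  -50.8] 
238 300 [  9.2 -10.1 -56.2] 238 305 [  9.4  -7.4 -56.7] 238 312 [  9.2  -3.8 -56.1] 238 318 [  7.7  -0.7 -52. ] 238 325 [  9.5   2.9 -56.9] 238 330 [  9.4   5.5 -56.6] 238 338 [  9.    9.7 -55.7] 
245 300 [  9.3  -9.5 -66.2] 245 305 [  9.3  -7.  -66.4] 245 312 [  8.9  -3.7 -65.2] 245 318 [  7.5  -0.7 -61.7] 245 325 [  9.1   2.7 -65.8] 245 330 [  9.3   5.1 -66.4] 245 338 [  9.1   9.1 -65.7] 
252 300 [  9.2  -9.  -74.7] 252 305 [  9.1  -6.7 -74.6] 252 312 [  8.9  -3.5 -74.2] 252 318 [  7.7  -0.7 -71.1] 252 325 [  9.2   2.5 -74.8] 252 330 [  9.1   4.9 -74.5] 252 338 [  8.9   8.6 -74.2]
```

```bash

python3 - <<'E'
from h import *
o,p,M,psi=pose()
d=r.get_image('side')
for zz in (0,-.0188,-.035,-.06,-.097): print(zz,w2px(d,p+M@np.array([0,0,zz])).round(1))
u,v=w2px(d,p)[0].astype(int)
im=d["color"][v-60:v+40,u-80:u+80].copy();im=cv2.resize(im,None,fx=5,fy=5,interpolation=0)
for zz in (0,-.035,-.097):
    a=w2px(d,p+M@np.array([0,0,zz]))[0];cv2.circle(im,(int((a[0]-u+80.5)*5),int((a[1]-v+60.5)*5)),4,(255,255,0),1)
cv2.imwrite("pics/d_s.png",im[:,:,::-1])
E
```

```text
0 [[271.3 174.2]]
-0.0188 [[270.8 168.3]]
-0.035 [[270.4 163.2]]
-0.06 [[269.6 155. ]]
-0.097 [[268.5 142.5]]
```

View pics/d_s.png

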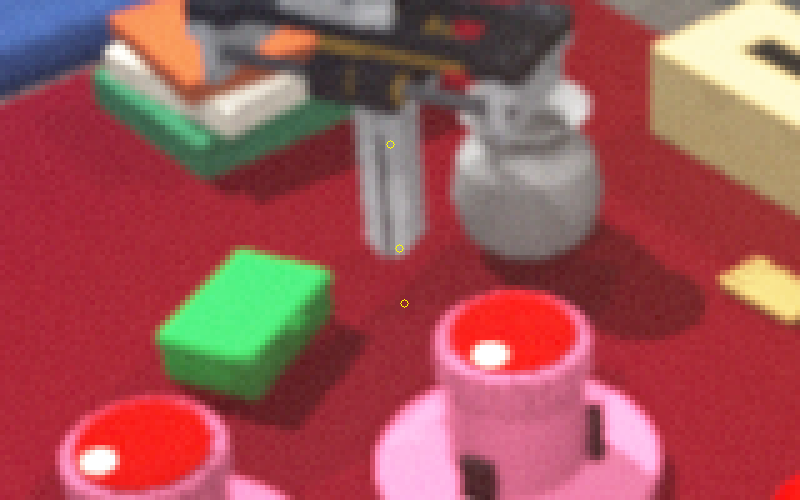

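Both cameras put the visible fingertips about 35 mm behind the reported TCP: the flat ends at tool z≈−35 mm and the chamfered outer corners at ≈−44 mm. I'll work from the seen tip, using a TCP height of about 46 mm, and confirm it by touch.

```bash

python3 -m inch '[[0,0.15,0,0,0,0.15,0],[0,0.3,0,0,0,0.3,0],[0,0.45,0,0,0,0.45,0],[0,0.6,0,0,0,0.6,0],[0,0.75,0,0,0,0.75,0],[0,0.85,0,0,0,0.9,0],[0.01,0.85,0,0,0,1,0],[0.01,0.85,0,0,0,1,0],[0.01,0.85,0,0,0,1,0]]'
python3 - <<'E'
from h import *
plan([.5042,-.0269,.046])
d=r.get_image('wrist');cv2.imwrite('pics/e_w.png',d['color'][:,:,::-1])
d=r.get_image('top');cv2.imwrite('pics/e_t.png',cv2.resize(d['color'][100:280,240:440],(800,720))[:600,:,::-1])
E
```

```text
clock: 3.3
tool_pos: [0.502, -0.0235, 0.1708]
eef_rot: [-0.0, 0.986, -0.166, -0.0]
wrist_force: [-0.1, 0.8, -0.1]
finger_gap: 0.005
clock 3.30 psi -19.1 pos [ 0.502  -0.0235  0.1708] tilt [-1.e-04  4.e-04 -1.e+00] F [-0.08  0.83 -0.12] q7 -1.71
shift norm [0.016 0.013 0.624]
```

View pics/e_w.png

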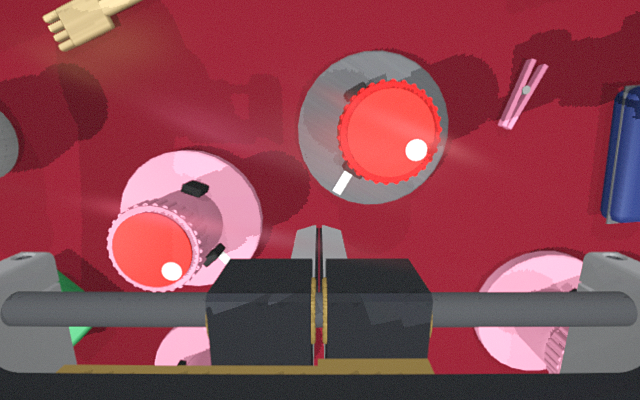

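View pics/e_t.png

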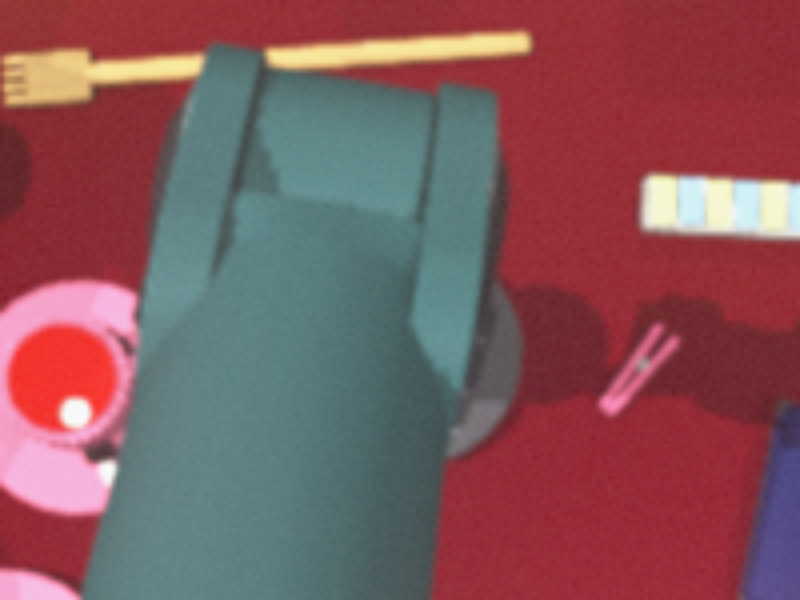

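The wrist camera sees the cap clearly, at about (390,133) with the dot at (416,150). I'll refine the axis from it.

```bash
cat >> h.py <<'E'
def wristcap(save=None,c=(.5355,-.099)):
    d=r.get_image('wrist');im=d["color"].astype(int);R,G,B=im[...,0],im[...,1],im[...,2]
    # restrict to near cap
    uv=w2px(d,[[c[0],c[1],.105]])[0]
    yy,xx=np.mgrid[0:400,0:640];near=np.hypot(xx-uv[0],yy-uv[1])<80
    red=((R>150)&(G<95)&(B<80)&(R-G>110))
    res={}
    def wpts(mask,z):
        v,u=np.nonzero(mask);q=cv2.undistortPoints(np.stack([u,v],1).astype(float)[:,None],d["K"],d["dist_coeffs"])[:,0]
        ray=np.c_[q,np.ones(len(q))]@d["R"];o=-d["R"].T@d["t"];return (o+ray*((z-o[2])/ray[:,2])[:,None])[:,:2]
    w=((R>185)&(G>185)&(B>185)&near)
    n,l,s,cc=cv2.connectedComponentsWithStats(w.astype(np.uint8))
    P=[]
    for i in range(1,n):
        if s[i,4]<60: continue
        a=wpts(l==i,.107).mean(0);b=wpts(l==i,.0165).mean(0);P.append((int(s[i,4]),cc[i].round(1),a.round(4),b.round(4)))
    res['white']=P
    if save: cv2.imwrite(save,im[:,:,::-1].astype(np.uint8))
    return d,res,wpts
E
python3 - <<'E'
from h import *
d,res,wp=wristcap();print(*res['white'],sep='\n')
im=d["color"];a=rectify(d,(.5355,-.099),.107,.06,600)
for rr,cl in((37,(0,255,0)),(45,(0,0,255))): cv2.circle(a,(300,300),int(rr*5),cl,1)
b=rectify(d,(.5355,-.099),.016,.1,600);cv2.circle(b,(300,300),255,(0,255,0),1)
cv2.imwrite("pics/f.png",cv2.resize(np.hstack([a,b]),(800,400))[:,:,::-1])
E
```

```text
(376, array([416. , 149.4]), array([ 0.5175, -0.117 ]), array([ 0.502 , -0.1404]))
(228, array([342. , 182.4]), array([ 0.511 , -0.0481]), array([ 0.4934, -0.049 ]))
```

View pics/f.png

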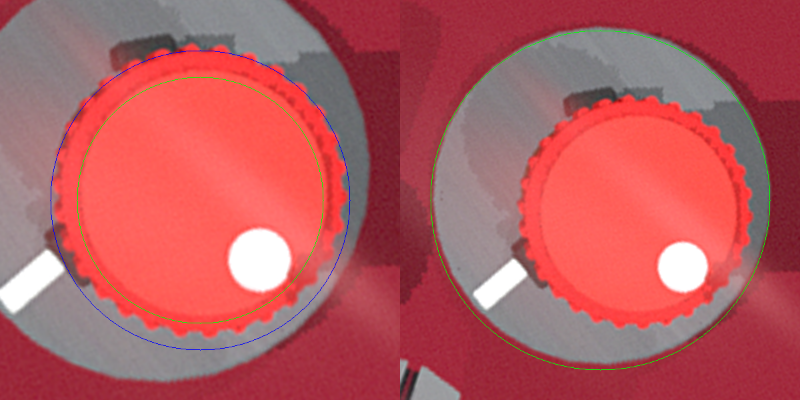

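```bash

python3 -m inch '[[0.01,0.01,0.15,0,0,0,0],[0.015,0.013,0.3,0,0,0,0],[0.015,0.013,0.45,0,0,0,0],[0.015,0.013,0.58,0,0,0,0],[0.015,0.013,0.62,0,0,0,0],[0.015,0.013,0.62,0,0,0,0],[0.015,0.013,0.625,0,0,0,0]]'
cat >> h.py <<'E'
AX=np.array([.5358,-.099])
def st():
    o,p,M,psi=pose()
    v=M.T@np.array([AX[0]-p[0],AX[1]-p[1],0])
    F=M.T@o["wrist_force"];fl=p[:2]-AX
    print("clk %.2f psi %.1f z %.4f cap-in-tool mm"%(o["clock"],psi,p[2]),(v[:2]*1000).round(2),"Ftool",F.round(2),"finger az %.1f"%np.degrees(np.arctan2(fl[1],fl[0])),"q7 %.2f"%o["qpos"][6])
E
python3 - <<'E'
from h import *
st()
d,res,wp=wristcap('pics/g_w.png');print(*res['white'],sep='\n');st()
E
```

```text
clock: 4.03
tool_pos: [0.5045, -0.0267, 0.047]
eef_rot: [-0.001, 0.986, -0.166, 0.0]
wrist_force: [0.1, 0.3, 0.2]
finger_gap: 0.009
clk 4.03 psi -19.1 z 0.0470 cap-in-tool mm [53.25 58.06] Ftool [ 0.03 -0.33 -0.15] finger az 113.4 q7 -1.54
(1100, array([486. , 176.1]), array([ 0.5176, -0.117 ]), array([ 0.4884, -0.1574]))
clk 4.08 psi -19.1 z 0.0473 cap-in-tool mm [52.99 58.22] Ftool [ 0.42 -0.23  0.47] finger az 113.2 q7 -1.54
```

View pics/g_w.png

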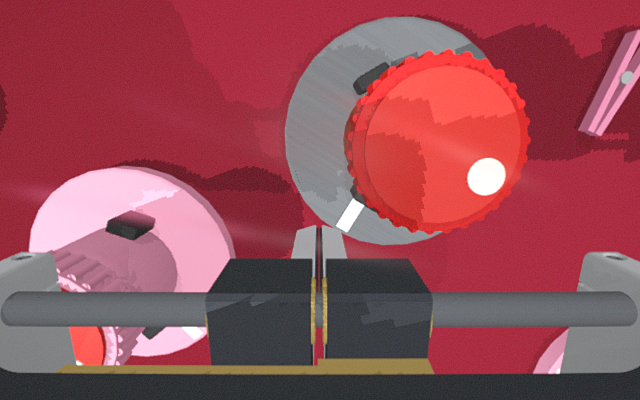

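```bash

python3 -m inch '[[0.02,0.02,0,0,0,0,0],[0.04,0.045,0,0,0,0,0],[0.055,0.065,0,0,0,0,0],[0.055,0.065,0,0,0,0,0],[0.055,0.065,0,0,0,0,0]]' | grep force
python3 -c "from h import *;st()"
python3 -m inch '[[0.003,0.003,0,0,0,0,0],[0.006,0.006,0,0,0,0,0],[0.006,0.006,0,0,0,0,0]]' | grep force
python3 - <<'E'
from h import *
st()
d,res,wp=wristcap('pics/h_w.png');print(*res['white'],sep='\n');cv2.imwrite("pics/h_z.png",cv2.resize(d["color"][150:270,280:440],None,fx=5,fy=5,interpolation=2)[:,:,::-1])
E
```

```text
wrist_force: [-0.4, 0.3, 0.1]
clk 4.50 psi -19.1 z 0.0475 cap-in-tool mm [41.67 44.81] Ftool [-0.46 -0.11 -0.09] finger az 113.8 q7 -1.51
wrist_force: [0.6, -1.0, 0.5]
clk 4.75 psi -19.1 z 0.0476 cap-in-tool mm [40.43 43.57] Ftool [ 0.91  0.75 -0.47] finger az 113.7 q7 -1.51
(1048, array([453.1, 201.5]), array([ 0.5176, -0.117 ]), array([ 0.4842, -0.1466]))
```

View pics/h_z.png

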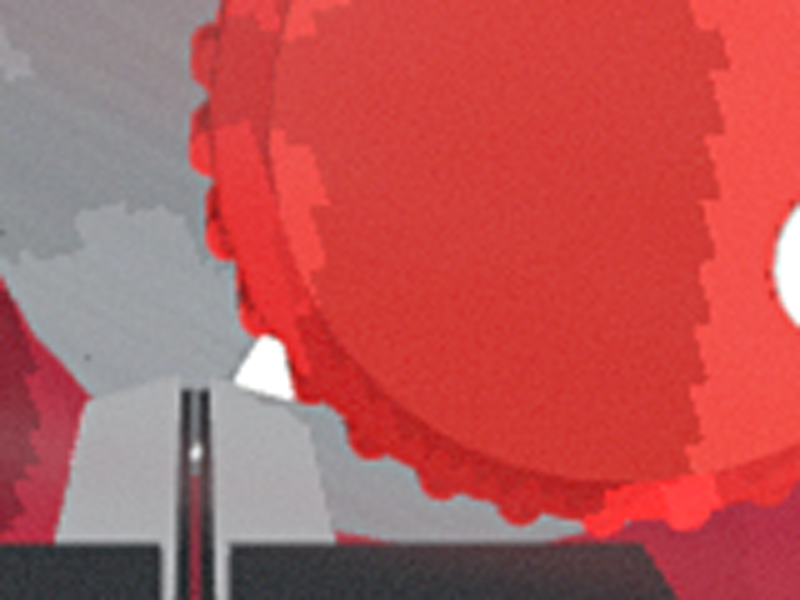

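```bash
python3 - <<'E'
import numpy as np
c=np.array([40,43.])
for k in range(1,16):
    a=np.radians(-3*k);R=np.array([[np.cos(a),-np.sin(a)],[np.sin(a),np.cos(a)]])
    s=(c-R@c)/200;print(-3*k,round(-3*k/45,3),s.round(3))
E
```

```text
-3 -0.067 [-0.011  0.011]
-6 -0.133 [-0.021  0.022]
-9 -0.2 [-0.031  0.034]
-12 -0.267 [-0.04   0.046]
-15 -0.333 [-0.049  0.059]
-18 -0.4 [-0.057  0.072]
-21 -0.467 [-0.064  0.086]
-24 -0.533 [-0.07  0.1 ]
-27 -0.6 [-0.076  0.114]
-30 -0.667 [-0.081  0.129]
-33 -0.733 [-0.085  0.144]
-36 -0.8 [-0.088  0.159]
-39 -0.867 [-0.091  0.174]
-42 -0.933 [-0.092  0.189]
-45 -1.0 [-0.093  0.204]
```

```bash

python3 -m inch '[[-0.010,0.012,0.01,0,0,-0.067,0],[-0.020,0.023,0.015,0,0,-0.133,0],[-0.030,0.035,0.015,0,0,-0.2,0],[-0.039,0.047,0.015,0,0,-0.267,0],[-0.048,0.060,0.015,0,0,-0.333,0],[-0.048,0.060,0.015,0,0,-0.333,0]]' | grep force
python3 - <<'E'
from h import *
st()
d,res,wp=wristcap('pics/i_w.png');print(*res['white'],sep='\n');cv2.imwrite("pics/i_z.png",cv2.resize(d["color"][150:270,280:440],None,fx=5,fy=5,interpolation=2)[:,:,::-1])
for w in res['white']:
  a=w[2]-AX; print(np.degrees(np.arctan2(a[1],a[0])),np.hypot(*a))
E
```

```text
wrist_force: [-0.8, -0.6, -1.1]
clk 5.30 psi -4.0 z 0.0445 cap-in-tool mm [40.49 43.31] Ftool [-0.71  0.64  1.11] finger az 129.1 q7 -1.27
(1038, array([446.9, 213.9]), array([ 0.5176, -0.1171]), array([ 0.4896, -0.1527]))
-135.15783921370206 0.025668073554515218
```

View pics/i_z.png

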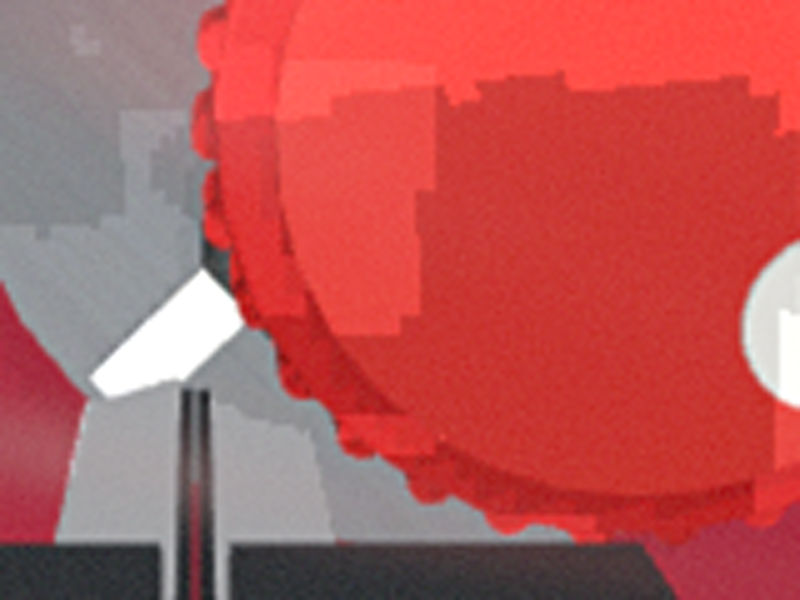

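```bash

for i in 1; do python3 -m inch '[[0.005,0.005,0,0,0,0,0],[0.010,0.010,0,0,0,0,0],[0.010,0.010,0,0,0,0,0]]' | grep force; python3 -c "from h import *;st()"; done
python3 -m inch '[[0.005,0.005,0,0,0,0,0],[0.005,0.005,0,0,0,0,0]]' | grep force; python3 -c "from h import *;st()"
```

```text
wrist_force: [-0.0, 0.6, -0.0]
clk 5.60 psi -4.3 z 0.0445 cap-in-tool mm [38.04 41.29] Ftool [-0.07 -0.56  0.04] finger az 128.4 q7 -1.26
wrist_force: [-2.9, 3.0, 2.2]
clk 5.77 psi -4.3 z 0.0443 cap-in-tool mm [37.43 40.74] Ftool [-3.11 -2.8  -2.2 ] finger az 128.3 q7 -1.26
```

```bash

python3 -m inch '[[-0.010,0.010,0,0,0,-0.067,0],[-0.020,0.021,0,0,0,-0.133,0],[-0.0295,0.032,0,0,0,-0.2,0],[-0.038,0.043,0,0,0,-0.267,0],[-0.046,0.055,0,0,0,-0.333,0],[-0.046,0.055,0,0,0,-0.333,0]]' | grep force
cat >> h.py <<'E'
PTR=130.4
def ang(save=None,zoom=None):
    st();d,res,wp=wristcap(save)
    for w in res['white']:
        a=w[2]-AX;b=w[3]-AX
        print(w[0],w[1],"as dot: az %.1f r %.1f cap %.1f | as ptr az %.1f r %.1f"%(np.degrees(np.arctan2(a[1],a[0])),1e3*np.hypot(*a),(np.degrees(np.arctan2(a[1],a[0]))-PTR)%360,np.degrees(np.arctan2(b[1],b[0])),1e3*np.hypot(*b)))
    if zoom: cv2.imwrite(zoom,cv2.resize(d["color"][150:270,280:440],None,fx=5,fy=5,interpolation=2)[:,:,::-1])
E
python3 -c "from h import *;ang(None,'pics/j_z.png')"
```

```text
wrist_force: [-0.7, 0.7, 0.4]
clk 6.27 psi 10.8 z 0.0443 cap-in-tool mm [37.64 40.7 ] Ftool [-0.57 -0.82 -0.39] finger az 143.6 q7 -1.02
1032 [441.7 220.7] as dot: az -120.7 r 26.1 cap 108.9 | as ptr az -118.1 r 71.4
```

View pics/j_z.png

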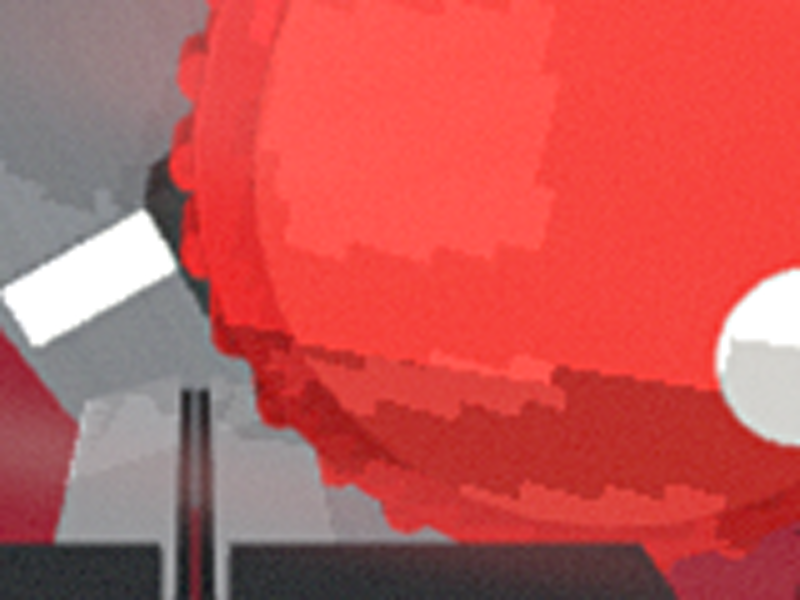

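```bash
python3 - <<'E'
import numpy as np
c=np.array([37.4,40.6])
for k in range(1,16):
    a=np.radians(-3*k);R=np.array([[np.cos(a),-np.sin(a)],[np.sin(a),np.cos(a)]])
    s=(c-R@c)/200;print(-3*k,round(-3*k/45,3),s.round(3))
E
python3 -m inch '[[-0.010,0.010,0,0,0,-0.067,0],[-0.020,0.021,0,0,0,-0.133,0],[-0.029,0.032,0,0,0,-0.2,0],[-0.038,0.043,0,0,0,-0.267,0],[-0.046,0.055,0,0,0,-0.333,0],[-0.053,0.068,0,0,0,-0.4,0],[-0.060,0.081,0,0,0,-0.467,0],[-0.066,0.094,0,0,0,-0.533,0],[-0.071,0.107,0,0,0,-0.6,0],[-0.076,0.121,0,0,0,-0.667,0]]' | grep force
python3 -c "from h import *;ang()"
```

```text
-3 -0.067 [-0.01  0.01]
-6 -0.133 [-0.02   0.021]
-9 -0.2 [-0.029  0.032]
-12 -0.267 [-0.038  0.043]
-15 -0.333 [-0.046  0.055]
-18 -0.4 [-0.054  0.068]
-21 -0.467 [-0.06  0.08]
-24 -0.533 [-0.066  0.094]
-27 -0.6 [-0.072  0.107]
-30 -0.667 [-0.076  0.121]
-33 -0.733 [-0.08   0.135]
-36 -0.8 [-0.084  0.149]
-39 -0.867 [-0.086  0.163]
-42 -0.933 [-0.088  0.177]
-45 -1.0 [-0.089  0.192]
wrist_force: [-3.2, 1.1, 2.9]
clk 7.15 psi 40.7 z 0.0441 cap-in-tool mm [37.66 41.06] Ftool [-1.71 -2.92 -2.9 ] finger az 173.2 q7 -0.51
1057 [442.  224.6] as dot: az -94.0 r 27.1 cap 135.6 | as ptr az -90.1 r 73.3
```

```bash

python3 -m inch '[[-0.010,0.010,0,0,0,-0.067,0],[-0.020,0.021,0,0,0,-0.133,0],[-0.029,0.032,0,0,0,-0.2,0],[-0.038,0.043,0,0,0,-0.267,0],[-0.046,0.055,0,0,0,-0.333,0],[-0.054,0.068,0,0,0,-0.4,0],[-0.060,0.080,0,0,0,-0.467,0],[-0.066,0.094,0,0,0,-0.533,0],[-0.072,0.107,0,0,0,-0.6,0],[-0.076,0.121,0,0,0,-0.667,0],[-0.080,0.135,0,0,0,-0.733,0],[-0.084,0.149,0,0,0,-0.8,0],[-0.086,0.163,0,0,0,-0.867,0],[-0.088,0.177,0,0,0,-0.933,0],[-0.089,0.192,0,0,0,-1,0]]' | grep force
python3 -c "from h import *;ang('pics/k_w.png')"
```

```text
wrist_force: [-8.6, -6.3, 6.5]
clk 8.45 psi 85.8 z 0.0438 cap-in-tool mm [38.84 41.85] Ftool [-6.95 -8.13 -6.45] finger az -141.4 q7 0.27
1044 [442.2 226.9] as dot: az -52.7 r 28.0 cap 176.9 | as ptr az -46.8 r 74.7
```

View pics/k_w.png

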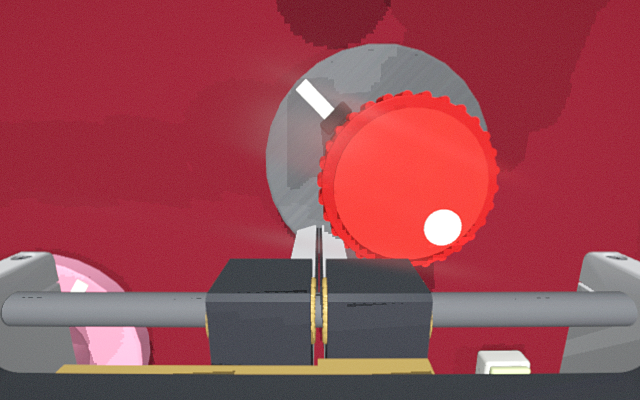

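```bash

python3 -m inch '[[-0.007,-0.007,0,0,0,0,0],[-0.007,-0.007,0,0,0,0,0]]' | grep force
python3 - <<'E'
from h import *
ang()
d=r.get_image('wrist')
b=rectify(d,AX,.0165,.1,600);cv2.circle(b,(300,300),255,(0,255,0),1)
a=rectify(d,AX,.107,.06,600)
cv2.circle(a,(300,300),37*5,(0,255,0),1)
cv2.imwrite("pics/l.png",cv2.resize(np.hstack([a,b]),(800,400))[:,:,::-1])
E
```

```text
wrist_force: [0.0, 0.6, 0.3]
clk 8.67 psi 85.8 z 0.0439 cap-in-tool mm [41.13 42.88] Ftool [ 0.58 -0.02 -0.29] finger az -140.4 q7 0.28
1052 [445.3 222.1] as dot: az -51.9 r 28.1 cap 177.7 | as ptr az -45.3 r 74.3
```

View pics/l.png

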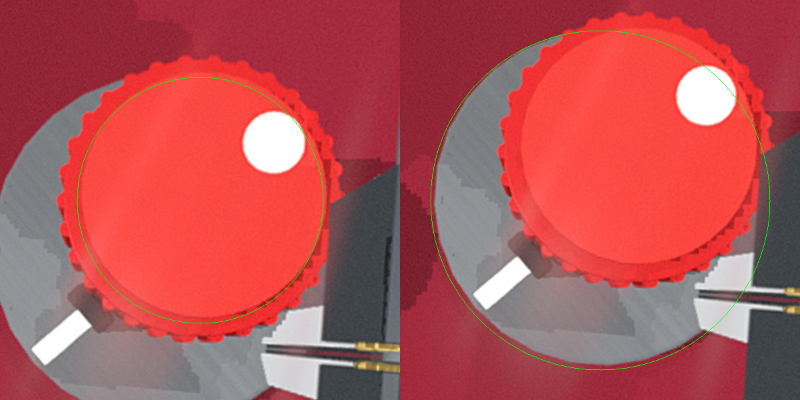

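```bash
sed -i 's/<80$/<170/; s/yy-uv\[1\])<80/yy-uv[1])<170/' h.py
cat >> h.py <<'E'
def axis():
    """plate centre from ribs' outer edge in rectified wrist view: fit circle to red outline at z=.102"""
    d=r.get_image('wrist');n=1200;half=.06
    from scipy.optimize import least_squares
    out=[]
    a=rectify(d,AX,.107,half,n).astype(int);R,G,B=a[...,0],a[...,1],a[...,2]
    return d,a
E
python3 - <<'E'
from h import *
ang()
d,a=axis();
# radial profile of green channel to find the plate edge
g=cv2.GaussianBlur(a.astype(np.uint8),(5,5),0).astype(float)
for th in range(0,360,45):
    t=np.radians(th);rr=np.arange(30,50,.5)
    x=rr*np.cos(t)/1e3;y=rr*np.sin(t)/1e3
    i=((.06-x)/.12*1199).round().astype(int);j=((.06-y)/.12*1199).round().astype(int)
    print(th,[int(v) for v in g[i,j,1]])
E
```

```text
clk 8.77 psi 85.9 z 0.0439 cap-in-tool mm [40.47 42.75] Ftool [ 0.44  0.39 -0.36] finger az -140.7 q7 0.28
633 [315.7  95.9] as dot: az 134.7 r 58.9 cap 4.3 | as ptr az 130.2 r 64.7
1054 [444.8 223.4] as dot: az -51.9 r 28.1 cap 177.7 | as ptr az -45.5 r 74.5
666 [305.2 244.2] as dot: az -151.7 r 59.0 cap 77.9 | as ptr az -133.1 r 85.7
571 [331.4 246.4] as dot: az -142.3 r 49.2 cap 87.3 | as ptr az -119.8 r 76.0
0 [72, 72, 72, 70, 71, 76, 76, 74, 72, 77, 73, 72, 75, 74, 77, 78, 74, 63, 55, 52, 54, 58, 60, 53, 52, 48, 51, 56, 49, 53, 52, 51, 53, 47, 45, 46, 47, 48, 48, 46]
45 [70, 72, 69, 74, 71, 74, 69, 72, 75, 75, 73, 69, 75, 72, 61, 49, 48, 49, 48, 48, 48, 45, 41, 52, 71, 109, 122, 123, 123, 123, 124, 127, 118, 58, 31, 37, 31, 40, 39, 39]
90 [78, 72, 72, 72, 71, 73, 78, 77, 72, 77, 75, 69, 57, 52, 52, 52, 54, 52, 54, 49, 60, 58, 55, 48, 47, 52, 90, 126, 132, 129, 125, 126, 127, 128, 128, 127, 126, 129, 127, 125]
135 [85, 82, 86, 88, 88, 86, 89, 86, 89, 89, 73, 71, 72, 74, 75, 73, 76, 77, 72, 77, 77, 73, 71, 68, 68, 72, 69, 67, 80, 80, 80, 82, 80, 83, 82, 80, 83, 80, 80, 151]
180 [76, 79, 75, 78, 78, 76, 74, 76, 74, 78, 69, 53, 56, 50, 55, 52, 53, 54, 52, 52, 52, 47, 27, 28, 56, 116, 142, 138, 137, 138, 135, 137, 138, 136, 136, 139, 141, 143, 142, 142]
225 [68, 71, 69, 69, 69, 69, 71, 69, 69, 66, 68, 71, 66, 49, 40, 48, 49, 47, 52, 50, 52, 51, 49, 43, 48, 71, 90, 106, 110, 105, 107, 126, 174, 216, 212, 210, 212, 211, 211, 213]
270 [69, 69, 68, 71, 67, 69, 65, 68, 73, 71, 71, 72, 71, 71, 75, 74, 61, 42, 45, 60, 63, 70, 81, 84, 78, 73, 76, 79, 74, 74, 73, 73, 70, 69, 67, 67, 69, 70, 68, 66]
315 [255, 255, 255, 255, 255, 255, 255, 255, 255, 255, 255, 255, 255, 219, 85, 60, 69, 59, 43, 37, 49, 52, 47, 50, 50, 46, 49, 43, 46, 45, 48, 46, 42, 46, 49, 42, 46, 48, 44, 46]
```

```bash
cat >> h.py <<'E'
AX=np.array([.5364,-.1002]);PTR=129.7
E
python3 - <<'E'
from h import *
ang()
o=capview("side",[.5357,-.1003]);print(o['w_low'],o['w_top'])
d=r.get_image('side');cv2.imwrite('pics/m_s.png',cv2.resize(d['color'][160:290,260:460],(800,520))[:,:,::-1])
E
```

```text
clk 8.87 psi 86.0 z 0.0439 cap-in-tool mm [39.15 43.46] Ftool [-0.69  0.39 -0.39] finger az -142.0 q7 0.28
630 [315.8  96.1] as dot: az 134.3 r 60.3 cap 4.6 | as ptr az 130.0 r 66.0
1051 [444.8 223.8] as dot: az -51.4 r 26.8 cap 178.9 | as ptr az -45.2 r 73.4
666 [305.2 244.2] as dot: az -153.0 r 58.9 cap 77.3 | as ptr az -134.0 r 85.1
572 [331.4 246.4] as dot: az -144.0 r 48.8 cap 86.3 | as ptr az -120.8 r 75.1
[(np.int32(2572), array([ 0.6306, -0.0609])), (np.int32(6296), array([ 0.4936, -0.0488]))] [(np.int32(6818), array([ 0.6085, -0.0232])), (np.int32(885), array([ 0.5613, -0.0592])), (np.int32(3681), array([ 0.553 , -0.1231]))]
```

View pics/m_s.png

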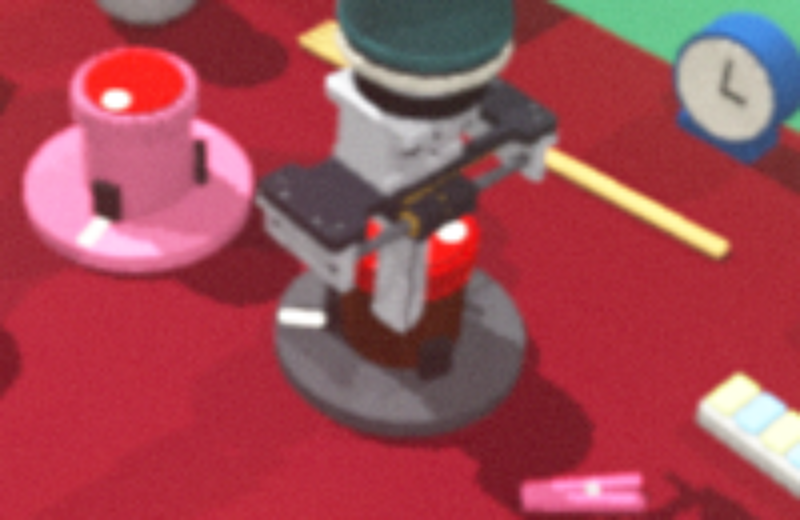

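```bash
cat >> h.py <<'E'
def table(cd=(38.7,42.0),steps=15,da=-3):
    o,p,M,psi=pose();v=(M.T@np.array([AX[0]-p[0],AX[1]-p[1],0]))[:2]*1000
    cd=np.array(cd);L=[]
    for k in range(1,steps+1):
        a=np.radians(da*k);R=np.array([[np.cos(a),-np.sin(a)],[np.sin(a),np.cos(a)]])
        f=min(1,k/4);ce=v+(cd-v)*f
        s=(v-R@ce)/200;L.append([round(float(s[0]),3),round(float(s[1]),3),round(da*k/45,3)])
    print(L)
E
python3 -c "from h import *;st();table()"
```

```text
clk 9.02 psi 86.0 z 0.0439 cap-in-tool mm [39.21 43.57] Ftool [0.27 0.34 0.42] finger az -142.0 q7 0.28
[[-0.01, 0.012, -0.067], [-0.02, 0.025, -0.133], [-0.029, 0.039, -0.2], [-0.037, 0.053, -0.267], [-0.045, 0.065, -0.333], [-0.053, 0.078, -0.4], [-0.06, 0.091, -0.467], [-0.066, 0.105, -0.533], [-0.072, 0.119, -0.6], [-0.077, 0.133, -0.667], [-0.081, 0.147, -0.733], [-0.084, 0.162, -0.8], [-0.086, 0.176, -0.867], [-0.088, 0.191, -0.933], [-0.089, 0.206, -1.0]]
```

```bash

python3 -m inch '[[-0.010,0.012,0,0,0,-0.067,0],[-0.020,0.025,0,0,0,-0.133,0],[-0.029,0.039,0,0,0,-0.2,0],[-0.037,0.053,0,0,0,-0.267,0],[-0.045,0.065,0,0,0,-0.333,0],[-0.053,0.078,0,0,0,-0.4,0],[-0.060,0.091,0,0,0,-0.467,0],[-0.066,0.105,0,0,0,-0.533,0],[-0.072,0.119,0,0,0,-0.6,0],[-0.077,0.133,0,0,0,-0.667,0]]' | grep force
python3 -c "from h import *;ang();table()"
```

```text
wrist_force: [-3.9, -6.6, 1.8]
clk 9.85 psi 116.1 z 0.0438 cap-in-tool mm [39.75 43.13] Ftool [-4.2  -6.42 -1.79] finger az -111.3 q7 0.77
642 [357.4  69.8] as dot: az 143.4 r 57.0 cap 13.7 | as ptr az 130.0 r 66.7
1047 [442.7 224.9] as dot: az -23.4 r 27.1 cap 206.9 | as ptr az -16.4 r 73.3
638 [305. 245.] as dot: az -122.0 r 59.0 cap 108.3 | as ptr az -103.3 r 85.8
496 [332.2 248.6] as dot: az -111.8 r 49.2 cap 118.5 | as ptr az -89.1 r 76.7
[[-0.009, 0.012, -0.067], [-0.018, 0.024, -0.133], [-0.026, 0.037, -0.2], [-0.033, 0.05, -0.267], [-0.042, 0.062, -0.333], [-0.049, 0.075, -0.4], [-0.056, 0.088, -0.467], [-0.063, 0.102, -0.533], [-0.068, 0.115, -0.6], [-0.073, 0.13, -0.667], [-0.077, 0.144, -0.733], [-0.08, 0.159, -0.8], [-0.083, 0.173, -0.867], [-0.085, 0.188, -0.933], [-0.086, 0.203, -1.0]]
```

```bash

python3 -c "from h import *;table((40.2,43.7),10)"
python3 -m inch '[[-0.011,0.010,0,0,0,-0.067,0],[-0.022,0.021,0,0,0,-0.133,0],[-0.032,0.032,0,0,0,-0.2,0],[-0.042,0.043,0,0,0,-0.267,0],[-0.051,0.056,0,0,0,-0.333,0],[-0.059,0.069,0,0,0,-0.4,0],[-0.066,0.082,0,0,0,-0.467,0],[-0.073,0.096,0,0,0,-0.533,0],[-0.079,0.111,0,0,0,-0.6,0],[-0.084,0.126,0,0,0,-0.667,0]]' | grep force
python3 -c "from h import *;ang(None,'pics/n_z.png')"
```

```text
[[-0.011, 0.01, -0.067], [-0.022, 0.02, -0.133], [-0.033, 0.031, -0.2], [-0.042, 0.043, -0.267], [-0.051, 0.056, -0.333], [-0.059, 0.069, -0.4], [-0.066, 0.083, -0.467], [-0.073, 0.097, -0.533], [-0.079, 0.111, -0.6], [-0.084, 0.126, -0.667]]
wrist_force: [1.4, -2.7, 0.5]
clk 10.73 psi 146.4 z 0.0438 cap-in-tool mm [40.53 44.22] Ftool [-2.67 -1.5  -0.49] finger az -81.0 q7 1.23
583 [408.8  67.9] as dot: az 151.5 r 51.0 cap 21.8 | as ptr az 130.1 r 68.1
1047 [443.2 224.6] as dot: az 5.1 r 27.1 cap 235.4 | as ptr az 13.4 r 73.3
347 [305.1 247.2] as dot: az -90.7 r 60.7 cap 139.6 | as ptr az -72.2 r 88.2
170 [333.  241.5] as dot: az -84.7 r 47.6 cap 145.6 | as ptr az -60.8 r 71.9
158 [331.3 256.1] as dot: az -78.7 r 53.4 cap 151.6 | as ptr az -57.6 r 83.7
```

View pics/n_z.png

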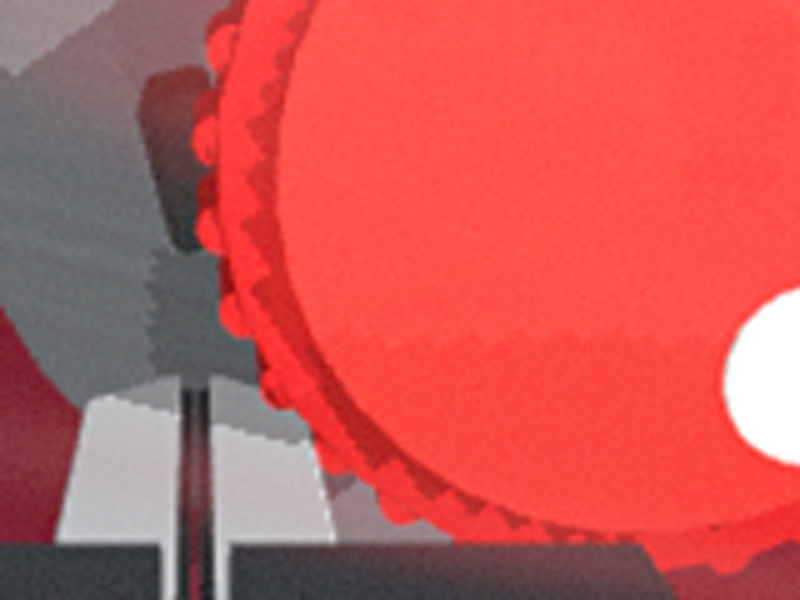

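```bash

python3 -c "from h import *;table((40.5,44.2),15)"
```

```text
[[-0.011, 0.011, -0.067], [-0.021, 0.022, -0.133], [-0.031, 0.034, -0.2], [-0.04, 0.046, -0.267], [-0.049, 0.059, -0.333], [-0.057, 0.072, -0.4], [-0.065, 0.086, -0.467], [-0.071, 0.101, -0.533], [-0.077, 0.115, -0.6], [-0.082, 0.13, -0.667], [-0.087, 0.145, -0.733], [-0.09, 0.16, -0.8], [-0.093, 0.176, -0.867], [-0.095, 0.191, -0.933], [-0.096, 0.207, -1.0]]
```

```bash

python3 -m inch '[[-0.011,0.011,0,0,0,-0.067,0],[-0.021,0.022,0,0,0,-0.133,0],[-0.031,0.034,0,0,0,-0.2,0],[-0.040,0.046,0,0,0,-0.267,0],[-0.049,0.059,0,0,0,-0.333,0],[-0.057,0.072,0,0,0,-0.4,0],[-0.065,0.086,0,0,0,-0.467,0],[-0.071,0.101,0,0,0,-0.533,0],[-0.077,0.115,0,0,0,-0.6,0],[-0.082,0.130,0,0,0,-0.667,0]]' | grep force
python3 -c "from h import *;ang(None)
table((40.5,44.2),12)"
```

```text
wrist_force: [2.5, -3.1, -0.8]
clk 11.62 psi 176.7 z 0.0439 cap-in-tool mm [40.84 44.76] Ftool [-2.66 -2.91  0.77] finger az -50.9 q7 1.66
298 [456.4  89.1] as dot: az 154.6 r 45.0 cap 24.9 | as ptr az 130.1 r 74.2
1058 [443.  223.9] as dot: az 34.7 r 26.9 cap 265.0 | as ptr az 43.6 r 72.8
207 [452.3 313.2] as dot: az 16.9 r 74.9 cap 247.2 | as ptr az 24.6 r 145.6
[[-0.011, 0.011, -0.067], [-0.021, 0.023, -0.133], [-0.03, 0.036, -0.2], [-0.039, 0.048, -0.267], [-0.047, 0.061, -0.333], [-0.056, 0.075, -0.4], [-0.063, 0.089, -0.467], [-0.07, 0.103, -0.533], [-0.075, 0.117, -0.6], [-0.081, 0.132, -0.667], [-0.085, 0.147, -0.733], [-0.088, 0.163, -0.8]]
```

```bash

python3 -m inch '[[-0.011,0.011,0,0,0,-0.067,0],[-0.021,0.023,0,0,0,-0.133,0],[-0.031,0.035,0,0,0,-0.2,0],[-0.040,0.047,0,0,0,-0.267,0],[-0.049,0.060,0,0,0,-0.333,0],[-0.057,0.074,0,0,0,-0.4,0],[-0.064,0.088,0,0,0,-0.467,0],[-0.071,0.102,0,0,0,-0.533,0],[-0.077,0.117,0,0,0,-0.6,0],[-0.082,0.132,0,0,0,-0.667,0],[-0.086,0.147,0,0,0,-0.733,0],[-0.090,0.162,0,0,0,-0.8,0]]' | grep force
python3 -c "from h import *;ang(None)"
```

```text
wrist_force: [3.6, -1.7, -3.0]
clk 12.67 psi -147.0 z 0.0440 cap-in-tool mm [41.18 44.86] Ftool [-2.06 -3.37  2.99] finger az -14.5 q7 2.16
1081 [442.6 221.6] as dot: az 71.6 r 26.2 cap 301.9 | as ptr az 80.4 r 71.7
```

```bash

python3 -m inch '[[-0.03,-0.03,0,0,0,0,0],[-0.06,-0.06,0,0,0,0,0],[-0.06,-0.06,0,0,0,0,0]]' | grep force
python3 -c "from h import *;st()"
python3 -m inch '[[0.035,-0.026,0,0,0,0.143,0],[0.07,-0.048,0,0,0,0.286,0],[0.108,-0.068,0,0,0,0.429,0],[0.146,-0.084,0,0,0,0.571,0],[0.187,-0.095,0,0,0,0.714,0],[0.23,-0.1,0,0,0,0.857,0],[0.27,-0.1,0,0,0,1,0],[0.27,-0.1,0,0,0,1,0]]' | grep force
python3 -c "from h import *;st()"
```

```text
wrist_force: [-0.1, 0.0, 0.3]
clk 12.97 psi -146.9 z 0.0439 cap-in-tool mm [54.55 57.5 ] Ftool [ 0.06  0.07 -0.27] finger az -13.4 q7 2.16
wrist_force: [-0.6, -0.2, 0.1]
clk 13.63 psi 167.6 z 0.0438 cap-in-tool mm [54.86 55.25] Ftool [ 0.52 -0.31 -0.06] finger az -57.6 q7 1.56
```

```bash

for i in 1; do python3 -m inch '[[0.035,-0.028,0,0,0,0.143,0],[0.07,-0.050,0,0,0,0.286,0],[0.108,-0.070,0,0,0,0.429,0],[0.146,-0.086,0,0,0,0.571,0],[0.187,-0.097,0,0,0,0.714,0],[0.23,-0.108,0,0,0,0.857,0],[0.27,-0.11,0,0,0,1,0],[0.27,-0.11,0,0,0,1,0]]' | grep force
python3 -c "from h import *;st()"; done
python3 -m inch '[[0.035,-0.028,0,0,0,0.143,0],[0.07,-0.050,0,0,0,0.286,0],[0.108,-0.070,0,0,0,0.429,0],[0.146,-0.086,0,0,0,0.571,0],[0.187,-0.097,0,0,0,0.714,0],[0.23,-0.108,0,0,0,0.857,0],[0.27,-0.11,0,0,0,1,0],[0.27,-0.11,0,0,0,1,0]]' | grep force
python3 -c "from h import *;st()"
```

```text
wrist_force: [-0.5, 0.8, -0.4]
clk 14.30 psi 122.5 z 0.0437 cap-in-tool mm [54.62 54.3 ] Ftool [0.95 0.07 0.44] finger az -102.4 q7 0.91
wrist_force: [0.4, 0.4, -0.0]
clk 14.97 psi 77.6 z 0.0437 cap-in-tool mm [52.98 53.82] Ftool [0.44 0.28 0.01] finger az -147.9 q7 0.16
```

```bash

python3 -m inch '[[0.035,-0.030,0,0,0,0.143,0],[0.07,-0.053,0,0,0,0.286,0],[0.106,-0.073,0,0,0,0.429,0],[0.144,-0.090,0,0,0,0.571,0],[0.184,-0.102,0,0,0,0.714,0],[0.225,-0.112,0,0,0,0.857,0],[0.262,-0.12,0,0,0,1,0],[0.262,-0.12,0,0,0,1,0]]' | grep force
python3 -c "from h import *;st()"
python3 -m inch '[[0.035,-0.030,0,0,0,0.143,0],[0.07,-0.053,0,0,0,0.286,0],[0.106,-0.073,0,0,0,0.429,0],[0.144,-0.090,0,0,0,0.571,0],[0.184,-0.102,0,0,0,0.714,0],[0.225,-0.112,0,0,0,0.857,0],[0.262,-0.12,0,0,0,1,0],[0.262,-0.12,0,0,0,1,0]]' | grep force
python3 - <<'E'
from h import *
ang('pics/o_w.png')
o=capview("side",[.5357,-.1003]);print(o['w_low'],o['w_top'])
d=r.get_image('top');cv2.imwrite('pics/o_t.png',cv2.resize(d['color'][100:280,240:440],(640,576))[:,:,::-1])
E
```

```text
wrist_force: [-0.4, 0.8, -0.3]
clk 15.63 psi 32.8 z 0.0436 cap-in-tool mm [53.84 55.43] Ftool [ 0.1  -0.88  0.34] finger az 167.0 q7 -0.66
wrist_force: [-0.1, 0.7, -0.8]
clk 16.30 psi -11.9 z 0.0434 cap-in-tool mm [55.7  56.21] Ftool [-0.21 -0.63  0.81] finger az 122.8 q7 -1.44
1212 [384.7 142. ] as dot: az 72.0 r 26.2 cap 302.3 | as ptr az 94.4 r 7.8
475 [337.8 208.4] as dot: az 109.4 r 55.3 cap 339.7 | as ptr az 129.9 r 67.2
[(np.int32(3366), array([ 0.6279, -0.0071])), (np.int32(7241), array([ 0.4935, -0.0489]))] [(np.int32(2947), array([ 0.547 , -0.0749])), (np.int32(514), array([ 0.4371, -0.118 ]))]
```

View pics/o_w.png

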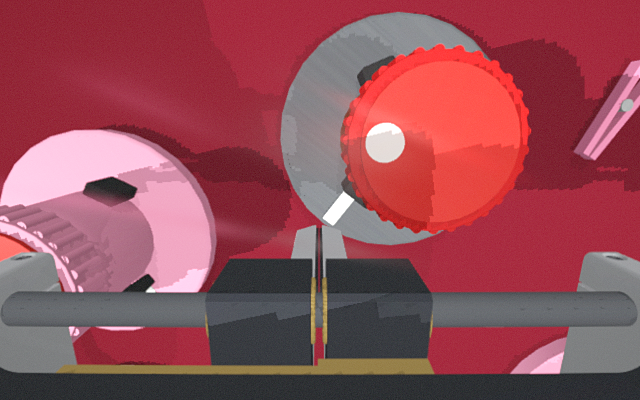

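View pics/o_t.png

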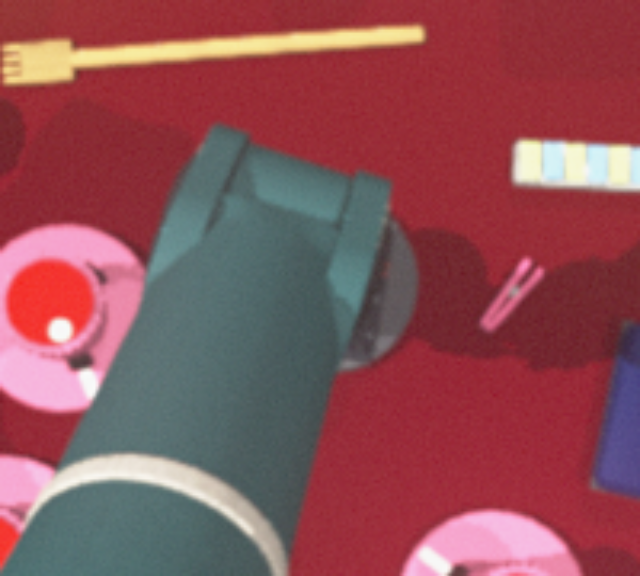

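```bash

python3 -m inch '[[0.025,0.02,0,0,0,0,0],[0.05,0.04,0,0,0,0,0],[0.07,0.056,0,0,0,0,0],[0.078,0.063,0,0,0,0,0],[0.078,0.063,0,0,0,0,0],[0.078,0.063,0,0,0,0,0]]' | grep force
python3 -c "from h import *;st()"
python3 -m inch '[[0.004,0.004,0,0,0,0,0],[0.005,0.005,0,0,0,0,0]]' | grep force
python3 -c "from h import *;st();table((38.5,42.0))"
```

```text
wrist_force: [0.1, -0.1, -0.4]
clk 16.95 psi -11.7 z 0.0433 cap-in-tool mm [41.08 42.08] Ftool [0.15 0.05 0.41] finger az 122.6 q7 -1.40
wrist_force: [-0.3, 0.6, 0.1]
clk 17.12 psi -11.7 z 0.0433 cap-in-tool mm [40.21 41.2 ] Ftool [-0.38 -0.58 -0.1 ] finger az 122.6 q7 -1.39
[[-0.008, 0.01, -0.067], [-0.016, 0.02, -0.133], [-0.024, 0.03, -0.2], [-0.031, 0.041, -0.267], [-0.039, 0.053, -0.333], [-0.047, 0.066, -0.4], [-0.054, 0.079, -0.467], [-0.06, 0.092, -0.533], [-0.066, 0.106, -0.6], [-0.071, 0.12, -0.667], [-0.075, 0.135, -0.733], [-0.078, 0.149, -0.8], [-0.081, 0.164, -0.867], [-0.083, 0.179, -0.933], [-0.084, 0.194, -1.0]]
```

```bash

python3 -m inch '[[-0.008,0.010,0,0,0,-0.067,0],[-0.016,0.020,0,0,0,-0.133,0],[-0.024,0.030,0,0,0,-0.2,0],[-0.031,0.041,0,0,0,-0.267,0],[-0.039,0.053,0,0,0,-0.333,0],[-0.047,0.066,0,0,0,-0.4,0],[-0.054,0.079,0,0,0,-0.467,0],[-0.060,0.092,0,0,0,-0.533,0],[-0.066,0.106,0,0,0,-0.6,0],[-0.071,0.120,0,0,0,-0.667,0]]' | grep force
python3 -c "from h import *;ang();table((38.8,42.3))"
```

```text
wrist_force: [0.2, 0.6, -0.5]
clk 17.95 psi 18.5 z 0.0434 cap-in-tool mm [38.42 42.49] Ftool [ 0.43 -0.5   0.46] finger az 150.6 q7 -0.90
1193 [356.9 171.6] as dot: az 93.6 r 25.7 cap 323.9 | as ptr az 134.7 r 15.5
489 [292.9 194.8] as dot: az 113.1 r 55.3 cap 343.4 | as ptr az 130.0 r 67.2
[[-0.011, 0.01, -0.067], [-0.021, 0.021, -0.133], [-0.031, 0.032, -0.2], [-0.04, 0.044, -0.267], [-0.049, 0.057, -0.333], [-0.056, 0.07, -0.4], [-0.063, 0.083, -0.467], [-0.07, 0.097, -0.533], [-0.075, 0.111, -0.6], [-0.08, 0.125, -0.667], [-0.084, 0.139, -0.733], [-0.088, 0.154, -0.8], [-0.09, 0.169, -0.867], [-0.092, 0.184, -0.933], [-0.093, 0.199, -1.0]]
```

```bash

python3 -m inch '[[-0.010,0.011,0,0,0,-0.067,0],[-0.020,0.022,0,0,0,-0.133,0],[-0.030,0.033,0,0,0,-0.2,0],[-0.039,0.045,0,0,0,-0.267,0],[-0.048,0.058,0,0,0,-0.333,0],[-0.056,0.070,0,0,0,-0.4,0],[-0.063,0.083,0,0,0,-0.467,0],[-0.070,0.097,0,0,0,-0.533,0],[-0.075,0.111,0,0,0,-0.6,0],[-0.080,0.125,0,0,0,-0.667,0]]' | grep force
python3 -c "from h import *;ang();table((39.0,42.8))"
```

```text
wrist_force: [-0.9, 0.8, 0.3]
clk 18.83 psi 48.8 z 0.0434 cap-in-tool mm [38.68 42.5 ] Ftool [ 0.04 -1.22 -0.26] finger az -178.9 q7 -0.38
576 [288.5 149.1] as dot: az 122.1 r 59.3 cap 352.4 | as ptr az 130.1 r 66.0
1188 [358.2 171.2] as dot: az 123.4 r 25.3 cap 353.7 | as ptr az 165.5 r 14.8
664 [305.1 244.3] as dot: az 169.8 r 57.9 cap 40.1 | as ptr az -170.7 r 84.5
604 [331.6 245.1] as dot: az 178.4 r 47.4 cap 48.7 | as ptr az -157.6 r 73.5
[[-0.011, 0.01, -0.067], [-0.021, 0.02, -0.133], [-0.031, 0.031, -0.2], [-0.04, 0.042, -0.267], [-0.049, 0.055, -0.333], [-0.057, 0.068, -0.4], [-0.064, 0.081, -0.467], [-0.07, 0.095, -0.533], [-0.076, 0.109, -0.6], [-0.081, 0.123, -0.667], [-0.085, 0.138, -0.733], [-0.089, 0.153, -0.8], [-0.091, 0.168, -0.867], [-0.093, 0.183, -0.933], [-0.094, 0.198, -1.0]]
```

```bash

python3 -m inch '[[-0.011,0.010,0,0,0,-0.067,0],[-0.021,0.020,0,0,0,-0.133,0],[-0.031,0.031,0,0,0,-0.2,0],[-0.041,0.042,0,0,0,-0.267,0],[-0.050,0.055,0,0,0,-0.333,0],[-0.058,0.068,0,0,0,-0.4,0],[-0.065,0.081,0,0,0,-0.467,0],[-0.072,0.095,0,0,0,-0.533,0],[-0.078,0.109,0,0,0,-0.6,0],[-0.083,0.123,0,0,0,-0.667,0],[-0.087,0.138,0,0,0,-0.733,0],[-0.091,0.153,0,0,0,-0.8,0]]' | grep force
python3 -c "from h import *;ang();table((39.7,43.6))"
```

```text
wrist_force: [-2.0, -0.3, 0.2]
clk 19.88 psi 85.0 z 0.0435 cap-in-tool mm [39.38 43.19] Ftool [-0.45 -2.   -0.16] finger az -142.6 q7 0.25
624 [314.7  96.7] as dot: az 133.7 r 60.1 cap 4.0 | as ptr az 129.9 r 65.8
1184 [360.2 170.3] as dot: az 159.3 r 24.9 cap 29.6 | as ptr az -158.0 r 13.9
667 [305.2 244.2] as dot: az -154.0 r 58.5 cap 76.3 | as ptr az -134.7 r 85.1
569 [331.5 246.4] as dot: az -144.8 r 48.6 cap 85.5 | as ptr az -121.4 r 75.2
[[-0.011, 0.01, -0.067], [-0.022, 0.02, -0.133], [-0.032, 0.031, -0.2], [-0.041, 0.043, -0.267], [-0.05, 0.056, -0.333], [-0.058, 0.069, -0.4], [-0.065, 0.083, -0.467], [-0.072, 0.096, -0.533], [-0.077, 0.111, -0.6], [-0.083, 0.125, -0.667], [-0.087, 0.14, -0.733], [-0.09, 0.155, -0.8], [-0.093, 0.17, -0.867], [-0.095, 0.186, -0.933], [-0.096, 0.201, -1.0]]
```

Dot has passed the pointer the first time, with the cap at about +30°. Forces stay near 2 N.

```bash

python3 -m inch '[[-0.011,0.010,0,0,0,-0.067,0],[-0.022,0.020,0,0,0,-0.133,0],[-0.032,0.031,0,0,0,-0.2,0],[-0.042,0.043,0,0,0,-0.267,0],[-0.051,0.056,0,0,0,-0.333,0],[-0.059,0.069,0,0,0,-0.4,0],[-0.066,0.083,0,0,0,-0.467,0],[-0.073,0.096,0,0,0,-0.533,0],[-0.079,0.111,0,0,0,-0.6,0],[-0.084,0.125,0,0,0,-0.667,0],[-0.088,0.140,0,0,0,-0.733,0],[-0.092,0.155,0,0,0,-0.8,0]]' | grep force
python3 -c "from h import *;ang();table((40.6,44.2))"
```

```text
wrist_force: [-1.2, -2.7, 1.1]
clk 20.93 psi 121.2 z 0.0434 cap-in-tool mm [40.1  43.98] Ftool [-1.68 -2.39 -1.09] finger az -106.4 q7 0.84
634 [367.1  67.1] as dot: az 145.0 r 56.3 cap 15.3 | as ptr az 130.0 r 66.9
1192 [361.  169.9] as dot: az -163.5 r 24.9 cap 66.8 | as ptr az -121.3 r 14.0
628 [304.9 245.1] as dot: az -117.3 r 59.6 cap 113.0 | as ptr az -98.5 r 86.6
484 [332.2 248.9] as dot: az -107.1 r 49.9 cap 123.2 | as ptr az -84.4 r 77.5
[[-0.012, 0.01, -0.067], [-0.023, 0.021, -0.133], [-0.033, 0.033, -0.2], [-0.043, 0.045, -0.267], [-0.052, 0.058, -0.333], [-0.06, 0.072, -0.4], [-0.067, 0.085, -0.467], [-0.074, 0.1, -0.533], [-0.08, 0.114, -0.6], [-0.085, 0.129, -0.667], [-0.089, 0.144, -0.733], [-0.093, 0.16, -0.8], [-0.095, 0.175, -0.867], [-0.097, 0.191, -0.933], [-0.098, 0.206, -1.0]]
```

```bash

python3 -m inch '[[-0.012,0.010,0,0,0,-0.067,0],[-0.023,0.021,0,0,0,-0.133,0],[-0.033,0.033,0,0,0,-0.2,0],[-0.043,0.045,0,0,0,-0.267,0],[-0.052,0.058,0,0,0,-0.333,0],[-0.060,0.072,0,0,0,-0.4,0],[-0.067,0.085,0,0,0,-0.467,0],[-0.074,0.100,0,0,0,-0.533,0],[-0.080,0.114,0,0,0,-0.6,0],[-0.085,0.129,0,0,0,-0.667,0],[-0.089,0.144,0,0,0,-0.733,0],[-0.093,0.160,0,0,0,-0.8,0]]' | grep force
python3 -c "from h import *;ang();table((40.8,44.6))"
```

```text
wrist_force: [0.7, -3.5, -0.4]
clk 21.98 psi 157.3 z 0.0434 cap-in-tool mm [41.03 44.4 ] Ftool [-1.99 -3.    0.44] finger az -69.9 q7 1.38
535 [426.5  72.7] as dot: az 153.5 r 48.4 cap 23.8 | as ptr az 130.3 r 69.2
1200 [359.8 169.8] as dot: az -125.1 r 25.4 cap 105.2 | as ptr az -84.7 r 15.3
68 [306.1 233.5] as dot: az -85.2 r 56.6 cap 145.1 | as ptr az -66.0 r 79.1
432 [477.8 310.2] as dot: az 7.1 r 78.8 cap 237.4 | as ptr az 12.7 r 154.0
[[-0.011, 0.01, -0.067], [-0.021, 0.021, -0.133], [-0.031, 0.033, -0.2], [-0.04, 0.045, -0.267], [-0.049, 0.058, -0.333], [-0.057, 0.071, -0.4], [-0.064, 0.085, -0.467], [-0.071, 0.1, -0.533], [-0.077, 0.114, -0.6], [-0.082, 0.129, -0.667], [-0.086, 0.145, -0.733], [-0.09, 0.16, -0.8], [-0.093, 0.176, -0.867], [-0.095, 0.191, -0.933], [-0.096, 0.207, -1.0]]
```

```bash

python3 -m inch '[[-0.011,0.010,0,0,0,-0.067,0],[-0.021,0.021,0,0,0,-0.133,0],[-0.031,0.033,0,0,0,-0.2,0],[-0.040,0.045,0,0,0,-0.267,0],[-0.049,0.058,0,0,0,-0.333,0],[-0.057,0.071,0,0,0,-0.4,0],[-0.065,0.085,0,0,0,-0.467,0],[-0.072,0.100,0,0,0,-0.533,0],[-0.078,0.114,0,0,0,-0.6,0],[-0.083,0.129,0,0,0,-0.667,0],[-0.087,0.145,0,0,0,-0.733,0],[-0.091,0.160,0,0,0,-0.8,0],[-0.094,0.176,0,0,0,-0.867,0],[-0.096,0.191,0,0,0,-0.933,0],[-0.098,0.206,0,0,0,-1,0]]' | grep force
python3 -c "from h import *;ang();table((41.1,44.9),8)"
```

```text
wrist_force: [1.0, -1.1, 0.7]
clk 23.28 psi -157.5 z 0.0433 cap-in-tool mm [41.36 45.  ] Ftool [-0.5  -1.39 -0.68] finger az -24.9 q7 2.01
1194 [358.4 169.4] as dot: az -78.6 r 26.2 cap 151.7 | as ptr az -41.1 r 16.4
[[-0.011, 0.011, -0.067], [-0.021, 0.022, -0.133], [-0.031, 0.034, -0.2], [-0.04, 0.046, -0.267], [-0.049, 0.06, -0.333], [-0.057, 0.073, -0.4], [-0.064, 0.087, -0.467], [-0.071, 0.102, -0.533]]
```

```bash

python3 -m inch '[[-0.011,0.011,0,0,0,-0.067,0],[-0.021,0.022,0,0,0,-0.133,0],[-0.031,0.034,0,0,0,-0.2,0],[-0.040,0.046,0,0,0,-0.267,0],[-0.049,0.060,0,0,0,-0.333,0],[-0.057,0.073,0,0,0,-0.4,0],[-0.064,0.087,0,0,0,-0.467,0]]' | grep force
python3 -c "from h import *;ang()"
python3 -m inch '[[-0.03,-0.03,0,0,0,0,0],[-0.06,-0.06,0,0,0,0,0],[-0.06,-0.06,0,0,0,0,0]]' | grep force
python3 -m inch '[[0.035,-0.026,0,0,0,0.143,0],[0.07,-0.048,0,0,0,0.286,0],[0.108,-0.068,0,0,0,0.429,0],[0.146,-0.084,0,0,0,0.571,0],[0.187,-0.095,0,0,0,0.714,0],[0.23,-0.1,0,0,0,0.857,0],[0.27,-0.1,0,0,0,1,0],[0.27,-0.1,0,0,0,1,0]]' | grep force
python3 -c "from h import *;st()"
python3 -m inch '[[0.035,-0.028,0,0,0,0.143,0],[0.07,-0.050,0,0,0,0.286,0],[0.108,-0.070,0,0,0,0.429,0],[0.146,-0.086,0,0,0,0.571,0],[0.187,-0.097,0,0,0,0.714,0],[0.23,-0.108,0,0,0,0.857,0],[0.27,-0.11,0,0,0,1,0],[0.27,-0.11,0,0,0,1,0]]' | grep force
python3 -c "from h import *;st()"
```

```text
wrist_force: [2.3, -0.6, 0.3]
clk 23.92 psi -136.3 z 0.0433 cap-in-tool mm [41.36 44.83] Ftool [-1.26 -1.98 -0.28] finger az -3.7 q7 2.29
1166 [357.1 169.3] as dot: az -56.8 r 26.7 cap 173.5 | as ptr az -20.9 r 17.1
180 [463.3 319.9] as dot: az 66.8 r 81.5 cap 297.1 | as ptr az 73.6 r 156.2
wrist_force: [0.6, 0.2, 0.6]
wrist_force: [0.1, -0.1, -0.8]
clk 24.88 psi 178.3 z 0.0432 cap-in-tool mm [55.14 54.89] Ftool [-0.1  -0.1   0.76] finger az -46.6 q7 1.69
wrist_force: [0.5, 0.1, 0.5]
clk 25.55 psi 133.1 z 0.0432 cap-in-tool mm [54.7  53.84] Ftool [-0.27  0.5  -0.48] finger az -91.5 q7 1.06
```

```bash

python3 -m inch '[[0.035,-0.030,0,0,0,0.143,0],[0.07,-0.053,0,0,0,0.286,0],[0.106,-0.073,0,0,0,0.429,0],[0.144,-0.090,0,0,0,0.571,0],[0.184,-0.102,0,0,0,0.714,0],[0.225,-0.112,0,0,0,0.857,0],[0.262,-0.12,0,0,0,1,0],[0.262,-0.12,0,0,0,1,0]]' | grep force
python3 -c "from h import *;st()"
python3 -m inch '[[0.035,-0.030,0,0,0,0.143,0],[0.07,-0.053,0,0,0,0.286,0],[0.106,-0.073,0,0,0,0.429,0],[0.144,-0.090,0,0,0,0.571,0],[0.184,-0.102,0,0,0,0.714,0],[0.225,-0.112,0,0,0,0.857,0],[0.262,-0.12,0,0,0,1,0],[0.262,-0.12,0,0,0,1,0]]' | grep force
python3 -c "from h import *;st()"
python3 -m inch '[[0.035,-0.030,0,0,0,0.143,0],[0.07,-0.053,0,0,0,0.286,0],[0.106,-0.073,0,0,0,0.429,0],[0.144,-0.090,0,0,0,0.571,0],[0.184,-0.102,0,0,0,0.714,0],[0.225,-0.112,0,0,0,0.857,0],[0.262,-0.12,0,0,0,1,0],[0.262,-0.12,0,0,0,1,0]]' | grep force
python3 - <<'E'
from h import *
ang('pics/p_w.png')
o=capview("side",[.5357,-.1003]);print(o['w_low'])
E
```

```text
wrist_force: [0.1, 0.6, -0.4]
clk 26.22 psi 88.1 z 0.0432 cap-in-tool mm [55.54 53.62] Ftool [0.56 0.06 0.44] finger az -135.9 q7 0.34
wrist_force: [-0.4, 0.6, 0.1]
clk 26.88 psi 43.3 z 0.0431 cap-in-tool mm [55.45 53.43] Ftool [ 0.18 -0.72 -0.11] finger az 179.4 q7 -0.47
wrist_force: [0.1, -0.3, -0.2]
clk 27.55 psi -1.4 z 0.0427 cap-in-tool mm [55.35 53.76] Ftool [0.1  0.27 0.18] finger az 134.5 q7 -1.27
1367 [487.  114.5] as dot: az -55.8 r 26.7 cap 174.5 | as ptr az -76.7 r 70.6
487 [323.5 197.9] as dot: az 112.5 r 56.7 cap 342.8 | as ptr az 129.9 r 66.7
[(np.int32(4354), array([ 0.6296, -0.0599])), (np.int32(7374), array([ 0.4937, -0.0489]))]
```

View pics/p_w.png

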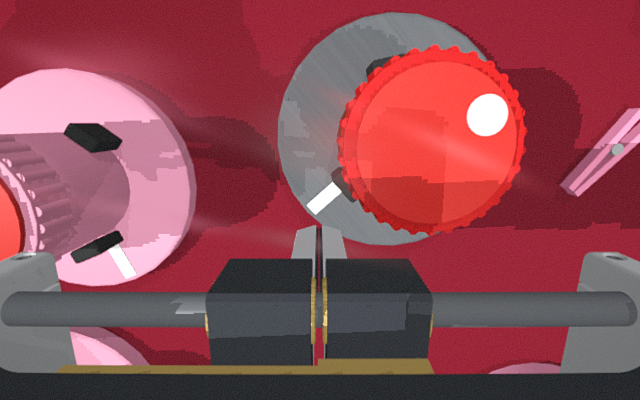

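```bash

python3 -m inch '[[0.025,0.018,0,0,0,0,0],[0.05,0.035,0,0,0,0,0],[0.07,0.048,0,0,0,0,0],[0.078,0.054,0,0,0,0,0],[0.080,0.057,0,0,0,0,0],[0.080,0.057,0,0,0,0,0]]' | grep force
python3 -c "from h import *;st();table((38.3,42.0))"
```

```text
wrist_force: [-1.5, 0.1, -0.4]
clk 28.15 psi -1.0 z 0.0425 cap-in-tool mm [40.35 41.14] Ftool [-1.47 -0.12  0.4 ] finger az 133.4 q7 -1.23
[[-0.008, 0.01, -0.067], [-0.016, 0.02, -0.133], [-0.023, 0.03, -0.2], [-0.029, 0.04, -0.267], [-0.038, 0.052, -0.333], [-0.045, 0.065, -0.4], [-0.052, 0.078, -0.467], [-0.059, 0.092, -0.533], [-0.064, 0.106, -0.6], [-0.069, 0.12, -0.667], [-0.073, 0.134, -0.733], [-0.077, 0.148, -0.8], [-0.079, 0.163, -0.867], [-0.081, 0.178, -0.933], [-0.082, 0.193, -1.0]]
```

```bash

python3 -m inch '[[-0.008,0.010,0,0,0,-0.067,0],[-0.016,0.020,0,0,0,-0.133,0],[-0.023,0.030,0,0,0,-0.2,0],[-0.030,0.040,0,0,0,-0.267,0],[-0.038,0.052,0,0,0,-0.333,0],[-0.045,0.065,0,0,0,-0.4,0],[-0.052,0.078,0,0,0,-0.467,0],[-0.059,0.092,0,0,0,-0.533,0],[-0.064,0.106,0,0,0,-0.6,0],[-0.069,0.120,0,0,0,-0.667,0]]' | grep force
python3 -c "from h import *;ang();table((38.7,42.5))"
```

```text
wrist_force: [-1.5, 1.6, -0.5]
clk 28.98 psi 29.2 z 0.0427 cap-in-tool mm [38.38 42.02] Ftool [-0.52 -2.17  0.54] finger az 161.6 q7 -0.73
1232 [462.6 161.8] as dot: az -35.5 r 27.0 cap 194.8 | as ptr az -60.3 r 65.3
515 [287.9 179.4] as dot: az 115.8 r 57.1 cap 346.1 | as ptr az 130.0 r 66.8
427 [304.4 246.9] as dot: az 150.8 r 58.2 cap 21.1 | as ptr az 170.4 r 85.9
230 [330.7 250.3] as dot: az 160.6 r 48.8 cap 30.9 | as ptr az -176.0 r 77.2
[[-0.011, 0.009, -0.067], [-0.021, 0.019, -0.133], [-0.031, 0.03, -0.2], [-0.04, 0.041, -0.267], [-0.049, 0.053, -0.333], [-0.056, 0.066, -0.4], [-0.064, 0.08, -0.467], [-0.07, 0.093, -0.533], [-0.076, 0.107, -0.6], [-0.081, 0.121, -0.667], [-0.085, 0.136, -0.733], [-0.088, 0.15, -0.8], [-0.091, 0.165, -0.867], [-0.093, 0.18, -0.933], [-0.094, 0.195, -1.0]]
```

```bash

python3 -m inch '[[-0.011,0.009,0,0,0,-0.067,0],[-0.021,0.019,0,0,0,-0.133,0],[-0.031,0.030,0,0,0,-0.2,0],[-0.040,0.041,0,0,0,-0.267,0],[-0.049,0.053,0,0,0,-0.333,0],[-0.057,0.066,0,0,0,-0.4,0],[-0.065,0.080,0,0,0,-0.467,0],[-0.071,0.093,0,0,0,-0.533,0],[-0.077,0.107,0,0,0,-0.6,0],[-0.082,0.121,0,0,0,-0.667,0],[-0.086,0.136,0,0,0,-0.733,0],[-0.090,0.150,0,0,0,-0.8,0],[-0.093,0.165,0,0,0,-0.867,0],[-0.095,0.180,0,0,0,-0.933,0],[-0.096,0.195,0,0,0,-1,0]]' | grep force
python3 -c "from h import *;ang();table((39.5,43.5))"
```

```text
wrist_force: [-1.2, 0.7, -1.0]
clk 30.28 psi 74.5 z 0.0429 cap-in-tool mm [39.11 42.74] Ftool [ 0.37 -1.32  0.95] finger az -153.1 q7 0.06
626 [303.2 110.5] as dot: az 130.0 r 60.5 cap 0.3 | as ptr az 130.0 r 65.9
1221 [465.3 164.2] as dot: az 6.1 r 27.2 cap 236.4 | as ptr az -16.8 r 66.5
664 [305.2 244.2] as dot: az -164.8 r 57.8 cap 65.5 | as ptr az -145.2 r 84.6
597 [331.3 245.6] as dot: az -156.1 r 47.6 cap 74.2 | as ptr az -132.1 r 74.1
[[-0.011, 0.009, -0.067], [-0.022, 0.019, -0.133], [-0.032, 0.03, -0.2], [-0.042, 0.041, -0.267], [-0.05, 0.054, -0.333], [-0.058, 0.067, -0.4], [-0.066, 0.08, -0.467], [-0.072, 0.094, -0.533], [-0.078, 0.109, -0.6], [-0.083, 0.123, -0.667], [-0.087, 0.138, -0.733], [-0.091, 0.153, -0.8], [-0.094, 0.168, -0.867], [-0.096, 0.183, -0.933], [-0.097, 0.199, -1.0]]
```

```bash

python3 -m inch '[[-0.011,0.009,0,0,0,-0.067,0],[-0.022,0.019,0,0,0,-0.133,0],[-0.032,0.030,0,0,0,-0.2,0],[-0.042,0.041,0,0,0,-0.267,0],[-0.050,0.054,0,0,0,-0.333,0],[-0.059,0.067,0,0,0,-0.4,0],[-0.067,0.080,0,0,0,-0.467,0],[-0.073,0.094,0,0,0,-0.533,0],[-0.079,0.108,0,0,0,-0.6,0],[-0.084,0.123,0,0,0,-0.667,0],[-0.089,0.138,0,0,0,-0.733,0],[-0.093,0.153,0,0,0,-0.8,0],[-0.096,0.168,0,0,0,-0.867,0],[-0.098,0.183,0,0,0,-0.933,0],[-0.099,0.199,0,0,0,-1,0]]' | grep force
python3 -c "from h import *;ang();table((40.5,44.3))"
```

```text
wrist_force: [-1.2, -1.4, 1.6]
clk 31.58 psi 119.7 z 0.0430 cap-in-tool mm [40.32 43.97] Ftool [-0.6  -1.76 -1.56] finger az -107.8 q7 0.81
643 [364.8  66.9] as dot: az 144.4 r 56.6 cap 14.7 | as ptr az 130.0 r 66.9
1208 [467.1 165.2] as dot: az 48.2 r 26.7 cap 278.5 | as ptr az 27.1 r 66.8
622 [304.9 245.2] as dot: az -118.7 r 59.5 cap 111.6 | as ptr az -100.0 r 86.8
480 [332.2 248.8] as dot: az -108.7 r 49.7 cap 121.6 | as ptr az -86.0 r 77.5
[[-0.011, 0.01, -0.067], [-0.022, 0.021, -0.133], [-0.032, 0.033, -0.2], [-0.041, 0.044, -0.267], [-0.05, 0.057, -0.333], [-0.058, 0.071, -0.4], [-0.066, 0.085, -0.467], [-0.072, 0.099, -0.533], [-0.078, 0.114, -0.6], [-0.083, 0.128, -0.667], [-0.088, 0.143, -0.733], [-0.091, 0.159, -0.8], [-0.094, 0.174, -0.867], [-0.096, 0.19, -0.933], [-0.097, 0.206, -1.0]]
```

```bash

python3 -m inch '[[-0.011,0.010,0,0,0,-0.067,0],[-0.022,0.021,0,0,0,-0.133,0],[-0.032,0.033,0,0,0,-0.2,0],[-0.042,0.044,0,0,0,-0.267,0],[-0.051,0.057,0,0,0,-0.333,0],[-0.059,0.071,0,0,0,-0.4,0],[-0.067,0.085,0,0,0,-0.467,0],[-0.073,0.099,0,0,0,-0.533,0],[-0.079,0.114,0,0,0,-0.6,0],[-0.084,0.128,0,0,0,-0.667,0],[-0.089,0.143,0,0,0,-0.733,0],[-0.093,0.159,0,0,0,-0.8,0],[-0.096,0.174,0,0,0,-0.867,0],[-0.098,0.190,0,0,0,-0.933,0],[-0.099,0.206,0,0,0,-1,0]]' | grep force
python3 -c "from h import *;ang();table((40.8,44.8))"
```

```text
wrist_force: [0.3, -3.3, 0.3]
clk 32.88 psi 164.9 z 0.0429 cap-in-tool mm [41.28 44.81] Ftool [-1.12 -3.16 -0.31] finger az -62.5 q7 1.48
440 [439.9  76.9] as dot: az 153.9 r 47.1 cap 24.2 | as ptr az 130.1 r 71.3
1245 [466.4 163.3] as dot: az 93.5 r 25.8 cap 323.8 | as ptr az 72.7 r 65.7
287 [466.3 311.2] as dot: az 10.2 r 76.2 cap 240.5 | as ptr az 16.8 r 148.8
[[-0.011, 0.011, -0.067], [-0.021, 0.022, -0.133], [-0.03, 0.034, -0.2], [-0.039, 0.046, -0.267], [-0.048, 0.059, -0.333], [-0.056, 0.073, -0.4], [-0.063, 0.087, -0.467], [-0.07, 0.101, -0.533], [-0.076, 0.116, -0.6], [-0.081, 0.131, -0.667], [-0.086, 0.146, -0.733], [-0.089, 0.161, -0.8], [-0.092, 0.177, -0.867], [-0.094, 0.193, -0.933], [-0.095, 0.209, -1.0]]
```

36° remain, so I'll make one 36° roll and then withdraw.

```bash

python3 -m inch '[[-0.011,0.011,0,0,0,-0.067,0],[-0.021,0.022,0,0,0,-0.133,0],[-0.031,0.034,0,0,0,-0.2,0],[-0.040,0.046,0,0,0,-0.267,0],[-0.049,0.059,0,0,0,-0.333,0],[-0.057,0.073,0,0,0,-0.4,0],[-0.064,0.087,0,0,0,-0.467,0],[-0.071,0.101,0,0,0,-0.533,0],[-0.077,0.116,0,0,0,-0.6,0],[-0.082,0.131,0,0,0,-0.667,0],[-0.087,0.146,0,0,0,-0.733,0],[-0.091,0.161,0,0,0,-0.8,0]]' | grep force
python3 -c "from h import *;ang('pics/q_w.png')"
```

```text
wrist_force: [1.3, -1.8, 0.5]
clk 33.93 psi -159.0 z 0.0429 cap-in-tool mm [41.38 45.29] Ftool [-0.61 -2.15 -0.52] finger az -26.5 q7 1.98
1259 [465.3 161.3] as dot: az 131.5 r 25.2 cap 1.8 | as ptr az 110.1 r 64.4
```

View pics/q_w.png

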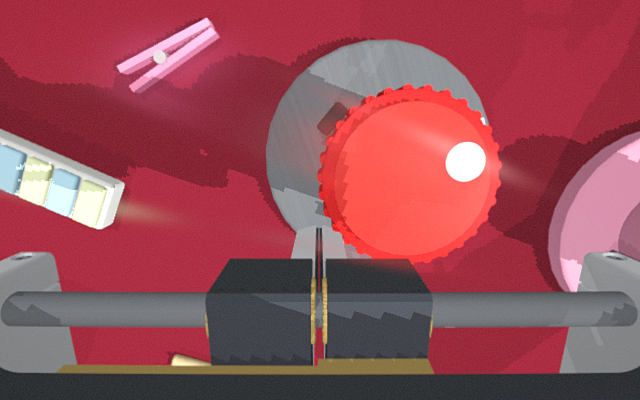

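```bash

python3 -m inch '[[-0.03,-0.03,0,0,0,0,0],[-0.06,-0.06,0,0,0,0,0],[-0.08,-0.08,0,0,0,0,0],[-0.09,-0.09,-0.15,0,0,0,0],[-0.09,-0.09,-0.3,0,0,0,0],[-0.09,-0.09,-0.45,0,0,0,0],[-0.09,-0.09,-0.6,0,0,0,0],[-0.09,-0.09,-0.65,0,0,0,0]]' | grep force
python3 -m inch '[[0.08,-0.16,0,0,0,0,0],[0.16,-0.32,0,0,0,0,0],[0.24,-0.48,0,0,0,0,0],[0.32,-0.64,0,0,0,0,0],[0.4,-0.8,0,0,0,0,0],[0.5,-1,0,0,0,0,0],[0.5,-1,0,0,0,0,0],[0.5,-1,0,0,0,0,0]]'
python3 - <<'E'
from h import *
d=r.get_image('top');cv2.imwrite('pics/r_t.png',d['color'][:,:,::-1])
a=rectify(d,AX,.107);b=rectify(d,AX,.016);cv2.imwrite("pics/r_z.png",cv2.resize(np.hstack([a,b]),(800,400))[:,:,::-1])
print(capview("top",[.5357,-.1003]));print(capview("side",[.5357,-.1003]))
E
```

```text
wrist_force: [1.0, 0.1, 0.3]
clock: 35.32
tool_pos: [0.5948, -0.3632, 0.1777]
eef_rot: [0.001, -0.181, 0.983, -0.004]
wrist_force: [-0.1, 0.3, 0.3]
finger_gap: 0.008
{'w_top': [(np.int32(4379), array([ 0.5197, -0.0814])), (np.int32(5076), array([ 0.4823, -0.0452]))], 'red': [(np.int32(87609), array([ 0.538 , -0.1005]))], 'w_low': [(np.int32(5235), array([ 0.5346, -0.0889])), (np.int32(6066), array([ 0.4937, -0.0493]))], 'disc': (array([ 0.5365, -0.0999]), array([0.16833447, 0.16986252]))}
{'w_top': [(np.int32(5037), array([ 0.5197, -0.081 ])), (np.int32(527), array([ 0.4372, -0.1185]))], 'red': [(np.int32(99299), array([ 0.5344, -0.1046]))], 'w_low': [(np.int32(6425), array([ 0.5973, -0.0132])), (np.int32(7379), array([ 0.4934, -0.0493]))], 'disc': (array([ 0.531 , -0.1055]), array([0.16806587, 0.17932294]))}
```

View pics/r_t.png

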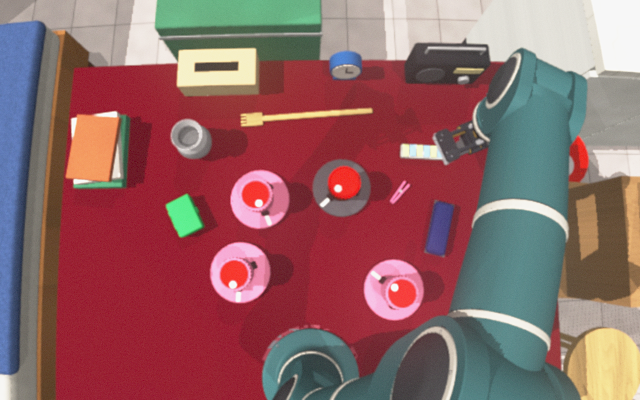

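View pics/r_z.png

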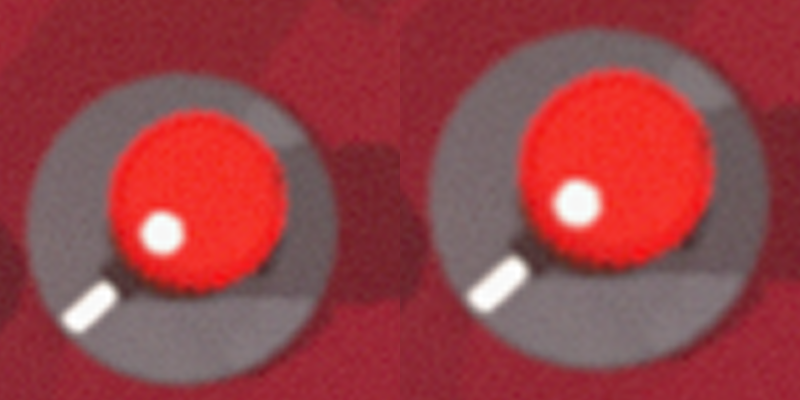

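```bash
python3 -c "
from plant import r
print(r.observe()['wrist_force'],r.observe()['clock']);print(r.close_job())"
```

```text
[0.59266662 1.19689815 0.07806997] 35.4667
the job is handed in; nothing more can be done
None
```

The job is done and handed in at 35.5 s. The cap was loosened from about −266° to about +362°. The dot passed the pointer once, went one more full turn and now sits about 2° past the pointer. I rolled a closed-finger corner along the knurls in three strokes.

**Last checks:**
- **Cap:** the top and wrist cameras both put the dot within about 2° of the pointer. The side camera put it in the same place to within half a millimetre.
- **Stand:** the pointer stripe's position was the same before and after, to within about 0.5 mm.
- **Other things:** in the final top picture, everything else looks as it did at the start.
- **Robot:** it is clear of everything, with the fingertips high above the table.

**What disagreed or went less well:**
- The fingertips in the images end about 35 mm short of the reported TCP. I used the seen tip, and touch confirmed it.
- My first axis estimate was about 1 mm off, so the sideways push on the rim rose to about 11 N for a moment early in the first stroke. That is above the roughly 10 N at which the stand may slide. I eased off and corrected the axis. Later readings on the rim were up to about 8 N just after that and about 1 to 4 N from then on. The camera checks showed no stand movement.
- The finger slipped on the ribs by up to about 10° when it re-engaged. I measured this and made up for it.

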